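Set up the fold-down packing flap and crate the order

TASK

Get the packing place ready and crate the customer's order: pull both slide-out supports of the counter cabinet fully out, and only then lower its drop-front flap gently until it rests level on them. When the flap is down, stand the long crate squarely on the middle of it, lengthwise along the hinge, and pack every tin, carton and small jar of the order into the crate so that all fit at once, each upright on the crate floor. The supports stay out, and the honey jar and the other things on the counter and cabinet stay where they are.

Things in the scene. Friction and masses are not known exactly. Their poses are not given: they have to be found in the camera images.
- cabinet: white fixed cabinet at left or right, 330 wide, 170 high, slanted front to the robot. Origin on the counter (z=0), mid-width, 40 mm in front of the hinge line; x into the cabinet, y left along its width, z up. Flap hinge line: along y at x=40, z=68 mm. Top (z=170) from x=105 to 205; a jam jar and a cup stand on it, 105 to 130 mm either side of the middle
- flap (a joint): drop-front flap hinge, rad. 0: shut, leaning back 30 degrees past upright against the cabinet; grows as it comes forward and down; 0.52 upright; 2.09 level on the pulled-out supports (without them it can sag to 2.42). Stiff hinge: the flap stays at whatever angle it is left and takes 2 to 6 N at its free edge to move
- flap_edge (a point): middle of the free edge, on the inner face. Board 326 mm wide, 165 from hinge line to edge, 12 thick, outer face through the hinge line; the inner face is the upper one when lowered. Shut, this top edge rises 40 mm over the cabinet top: fingers can go down behind it and draw it forward. Axes: -x hinge to edge, y along the hinge, z out of the inner face
- flap_mid (a point): centre of the inner face of the flap (upper face when lowered, then 80 mm above the counter), 82.5 mm from the hinge line; axes as for flap_edge
- support_left (a joint): slide of the left support (at y = +130 mm of the cabinet), a wooden bar 24 x 24 mm just under the flap, m. 0: pushed in; 0.10: fully out. Slides along the -x axis of the cabinet with about 2.5 N of friction
- support_right (a joint): slide of the right support (at y = -130 mm of the cabinet), as the left one
- left_knob (a point): centre of the steel knob at the front end of the left support, 22 mm in diameter, 18 mm long, on a 12 mm stem; 40 mm in front of the bar end and 56 mm above the counter. Axes as the cabinet
- right_knob (a point): centre of the knob of the right support, the same
- board: thin flat serving mat fixed on the counter (practically at z = 0), on the other side from the cabinet, 330 x 350 mm; origin at its centre, x away from the robot. The crate and the goods stand on it, and among them the honey jar, which is not part of the order
- crate_mid (a point): centre (half-way up) of the long open plywood crate, outside 70 (x) x 242 (y) x 32 (z) mm; walls and floor 5 mm, so inside 60 x 232 mm and 27 mm deep. Axes: x across, y lengthwise, z up. 0.25 kg
- big_tin_mid (a point): centre (half-way up) of the squarish gold-coloured tin box, 52 (x) x 58 (y) x 70 mm high, z up. May be absent (then it is not part of the order)
- tall_carton_mid (a point): centre (half-way up) of the tall cardboard carton, 52 (x) x 36 (y) x 96 mm high, z up. May be absent (then it is not part of the order)
- low_carton_mid (a point): centre (half-way up) of the low cardboard carton, 52 (x) x 44 (y) x 66 mm high, z up. May be absent (then it is not part of the order)
- slim_carton_mid (a point): centre (half-way up) of the slim cardboard carton, the thinnest of the boxes, 48 (x) x 30 (y) x 84 mm high, z up. May be absent (then it is not part of the order)
- wide_jar_mid (a point): centre (half-way up) of the small amber glass jar, its brass lid as wide as the jar, 44 mm in diameter x 74 mm high, axis along z. May be absent (then it is not part of the order)
- honey_jar: bystander: glass honey jar with a yellow cap, 62 mm wide, 85 mm high, among the goods on the board; origin under its centre
- jam_jar: bystander: glass jam jar with a red cap, 56 mm wide, 66 mm high, on the cabinet top; origin under its centre
- cup: bystander: white cup, 60 mm wide, 55 mm high, on the cabinet top; origin under its centre
- spatula: bystander: spatula 200 mm long lying on the counter at the right, outside the board or cabinet; origin under its centre
- cheese: bystander: block of white cheese 90 x 110 x 60 mm at the left edge of the work place; origin under its centre
- tub: bystander: white plastic bowl 90 mm wide, 70 mm high, at the right edge of the work place; origin under its centre

How it is judged:
By the outcome, as a careful person would: the job done as asked, in the order asked, and still so for the second after the job is handed in, with the robot touching nothing.
Of big_tin, tall_carton, low_carton, slim_carton, wide_jar only 3 to 5 are there at a start; the rules pass over those that are not, and their reading is None.
At some moment in a run one of big_tin, low_carton may be knocked a few centimetres aside while the robot is not near it.
It also fails if it takes over 210 s, if anything falls off the work surface, if the arm or the gripper's body presses on something with over 40 N, if the wrist force passes 120 N, or if a joint passes its speed limit or range.

ROBOT

A 6-joint arm with a two-finger parallel gripper is mounted at the origin on the work surface. World frame = base frame: x ahead of the robot, y to its left, z up, the work surface at z = 0. Lengths are in m, angles in degrees, forces in N, time in s.
With the tool pointing down it reaches from about 0.25 to 0.725 m from the base axis. Payload 9.7 kg.
Tool frame: the origin (TCP) lies at the very end of the fingers, on their centre line; the grasp point (between the pads) lies 19 mm behind it; z points along the fingers, y is the line along which they close (so a half turn about z gives the same grasp; the last joint's range is limited). The gripper opens to 85 mm and grips with 20 to 120 N. Pads are 22 mm wide; open, the fingers measure 114 mm over their backs; the gripper's body (76 mm by 85 mm) begins 54 mm behind the grasp point. The pads swing forward as they close: fully open they stand 13 mm farther back than shut.
Start: joints at [-74.427, 4.979, 10.078, 95.1, 0, 90], TCP at [0.148, -0.53, 0.231] pointing down, gripper open.
Joint ranges: [-179.16, 179.16], [-48.56, 103.87], [-65.8, 70.77], [-126.05, 130.52], [-82.76, 87.17], [-180, 180]. Speed limits (degrees/s): [127.2, 127.2, 147.25, 180, 180, 180].

INTERFACE

Orientations are given as [roll, pitch, yaw] about the fixed x, y, z axes, in that order (R = Rz(yaw) Ry(pitch) Rx(roll)).
In Python, from workcell import bot gives the robot as it stands.
- The arm moves only by the tool arm_command, never from a script. Its argument "series" is a list of rows, each a list of 4 numbers: the shift along the tool's x, y, z in m, then the turn about the tool's z in rad. A call has exactly 5 rows; each row is the pose to reach, as a shift and turn from the pose commanded when the call began, along the tool's axes at that moment; what a row does not reach only later rows make up. A row lasts 1/10 s, in which the tool goes at most 50 mm and 8.59 degrees, less where a joint would pass 70% of its speed; a pose out of reach is approached as far as the arm can. A call with a gripper value outside its range is refused whole. "hand" is the finger opening in m, from 0 to 0.0854, set as the call begins (left out, the last holds). The fingers move at their own pace and stop on an object; "grip_force" is the grip in N (left out, the last holds). Time passes only in rows, so rows that repeat a pose let the fingers close, or fill a call up. It gives the time, the measured TCP pose, the force, the opening and the grip force at its end, in the units of the state.
- bot.get_obs(): the state, without advancing time (a new reading comes with each control period).
- bot.camera(name): name is "side" or "top"; returns a dict with "color" (480x640x3 uint8, blue, green, red), "camera_matrix" (3x3 intrinsics, pixels), "dist_coeffs" ([k1, k2, p1, p2, k3] as OpenCV has them; the pictures are not rectified), "xyz" and "orientation" of the camera in the world. Camera axes: x right, y up, looking along -z (the intrinsics and any distortion apply to the point x, -y, -z); pixel columns grow to the right and rows downward; lengths in m; the calibration is good to about 2 mm. A picture is of the moment at which its call begins. There is no depth.
- bot.job_done(): hands the job in; it is judged then, once.
Trained networks look in the newest picture that a camera, given by its name, has taken for a name from the list of things; names that differ only in an ending like _2 or _b are one class to them, and where a whole thing is asked for, a point or a joint stands for the part that bears it (a point fixed in the world has none). Each returns a list of dicts, best first, with "confidence" (0 to 1); they miss things now and then, are a little off and sometimes report something else, mostly with a low value. They report only what shows in the picture. A call takes as long as a camera call.
- bot.find_in(camera, target): "location" ([column, row] in pixels, amid what is visible of it).
- bot.mark_of(camera, target): "location" ([column, row] in pixels: a listed point, or the origin of a listed thing).
The state is a dict: "time": time; "q": joint angles; "qd": joint speeds; "joint_efforts": joint torques, N m; "ee_pos": TCP position; "tcp_rot": TCP orientation; "wrist_force": force on the tool from outside, world axes, zero at the start; "torque": the same for the moment, N m; "opening": finger opening in m; "grasp_force": force on a finger pad.
Only numpy, scipy, OpenCV 4.12 (cv2) and the standard library are available. Lean on these libraries where they do the work, as an engineer would, in place of code of your own. Each camera call takes 0.05 s, during which the arm holds its last target. There are 200 camera calls.

## Working session

There is one attempt and no reset: what is moved stays moved. The work goes in short steps, Python scripts to look and compute and a tool call to move; the robot and the scene stay as the last step left them, time stands still between calls to the robot, and variables do not carry over. Pictures are saved under pics/ and viewed, at most 14 in all, crops included, and the job is handed in when it is done.

Besides the shell and the picture viewer there is one more tool, called after "Emit:" as name([rows], argument=value, ...), one row to a line, values as JSON. arm_command: Moves the arm, as the interface text tells. Its arguments: {"type":"object","properties":{"series":{"type":"array"},"hand":{"type":"number"},"grip_force":{"type":"number"}},"required":["series"]}

```bash
mkdir -p pics; ls; cat > h.py <<'E'
import numpy as np, cv2
from scipy.spatial.transform import Rotation as R
from workcell import bot
def cam(n):
    c=bot.camera(n); return c
def rotm(o):
    o=np.array(o,float)
    if o.shape==(3,3): return o
    return R.from_euler('xyz',o,degrees=True).as_matrix()
def ray(c,px):
    u=cv2.undistortPoints(np.array([[px]],float),np.array(c["camera_matrix"],float),np.array(c["dist_coeffs"],float))[0,0]
    return np.array(c["xyz"],float), rotm(c["orientation"])@np.array([u[0],-u[1],-1.])
def atz(c,px,z):
    o,d=ray(c,px); return o+d*(z-o[2])/d[2]
def proj(c,P):
    p=(np.array(P,float).reshape(-1,3)-np.array(c["xyz"]))@rotm(c["orientation"])
    p=p*np.array([1,-1,-1])
    return cv2.projectPoints(p,np.zeros(3),np.zeros(3),np.array(c["camera_matrix"],float),np.array(c["dist_coeffs"],float))[0].reshape(-1,2)
def tri(cs,pxs):
    A=np.zeros((3,3));b=np.zeros(3);L=[]
    for c,p in zip(cs,pxs):
        o,d=ray(c,p);d=d/np.linalg.norm(d);M=np.eye(3)-np.outer(d,d);A+=M;b+=M@o;L.append((o,M))
    x=np.linalg.solve(A,b); return x,max(np.linalg.norm(M@(x-o)) for o,M in L)
E
python3 - <<'E'
from h import *
C={n:cam(n) for n in("side","top")}
for n,c in C.items():
    cv2.imwrite(f"pics/{n}0.png",c["color"]); print(n,c["xyz"],c["orientation"],c["camera_matrix"][0])
print({k:np.round(v,3) for k,v in bot.get_obs().items()})
Z=dict(flap_edge=None,flap_mid=None,left_knob=.056,right_knob=.056,cabinet=0,board=0,crate_mid=.016,big_tin_mid=.035,tall_carton_mid=.048,low_carton_mid=.033,slim_carton_mid=.042,wide_jar_mid=.037,honey_jar=0,jam_jar=.17,cup=.17,cheese=0,tub=0,spatula=0)
for t,z in Z.items():
    m={n:bot.mark_of(n,t)[:1] for n in C}
    s=t
    for n in C:
        if m[n]:
            s+=f" {n} {m[n][0]['confidence']:.2f} {np.round(m[n][0]['location'])}"
            if z is not None: s+=f" {np.round(atz(C[n],m[n][0]['location'],z),3)[:2]}"
    if all(m.values()):
        x,e=tri([C[n] for n in C],[m[n][0]['location'] for n in C]); s+=f" TRI {np.round(x,3)} e{e:.3f}"
    print(s)
E
```

```text
pics
side [0.03389532 0.90865993 1.02559581] [  49.59108806    0.42767868 -150.7535651 ] [515.46800832   0.         323.73676803]
top [0.29273625 0.02032545 1.5361103 ] [ 1.01476080e+01  8.37501622e-02 -9.10460870e+01] [524.29356979   0.         319.68012727]
{'time': np.float64(0.1), 'q': array([-7.4426e+01,  5.0080e+00,  1.0040e+01,  9.5100e+01,  1.0000e-03,
        9.0000e+01]), 'qd': array([ 0.065, -0.055,  0.103, -0.099,  0.127,  0.031]), 'joint_efforts': array([ 0.0000e+00, -5.2156e+01,  4.6565e+01,  1.6000e-02,  0.0000e+00,
       -0.0000e+00]), 'ee_pos': array([ 0.148, -0.53 ,  0.231]), 'tcp_rot': array([-1.79932e+02, -1.00000e-03,  1.55740e+01]), 'wrist_force': array([1.085, 1.263, 0.121]), 'torque': array([0.021, 0.007, 0.056]), 'grasp_force': np.float64(0.0), 'opening': np.float64(0.085)}
flap_edge side 0.67 [312. 160.] top 0.82 [393. 182.] TRI [ 0.692 -0.181  0.196] e0.003
flap_mid side 0.90 [323. 182.] top 0.63 [391. 202.] TRI [ 0.655 -0.182  0.127] e0.001
left_knob side 0.55 [335. 236.] [ 0.546 -0.055] top 0.58 [346. 243.] [ 0.555 -0.056] TRI [ 0.552 -0.058  0.053] e0.0
[... 1017 characters left out ...]
0.374 0.391] e0.010
honey_jar side 0.72 [238. 325.] [0.63  0.304] top 0.83 [224. 224.] [0.63  0.306] TRI [0.629 0.305 0.003] e0.001
jam_jar side 0.97 [275. 188.] [ 0.728 -0.039] top 0.79 [341. 174.] [ 0.728 -0.043] TRI [ 0.73  -0.043  0.167] e0.001
cup side 0.78 [315. 148.] [ 0.737 -0.278] top 0.85 [429. 171.] [ 0.732 -0.285] TRI [ 0.737 -0.285  0.165] e0.004
cheese side 0.93 [261. 420.] [0.431 0.491] top 0.62 [161. 291.] [0.43  0.491] TRI [0.431 0.491 0.001] e0.000
tub side 0.86 [436. 191.] [ 0.386 -0.474] top 0.96 [490. 296.] [ 0.397 -0.487] TRI [ 0.394 -0.493 -0.015] e0.004
spatula side 0.67 [378. 182.] [ 0.578 -0.425] top 0.94 [467. 235.] [ 0.584 -0.428] TRI [ 0.582 -0.43  -0.004] e0.003
```

View pics/top0.png

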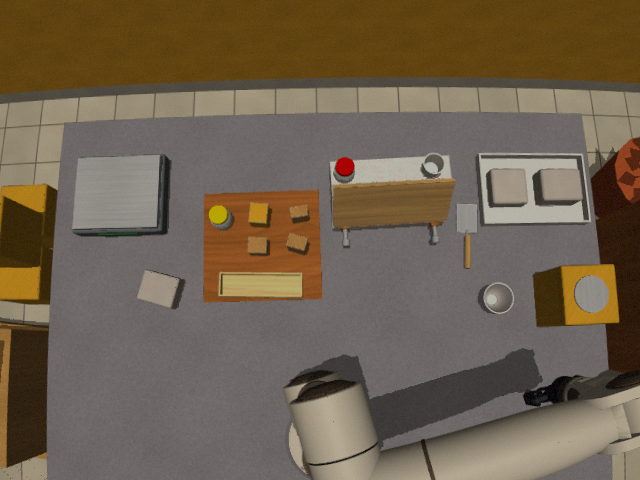

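View pics/side0.png

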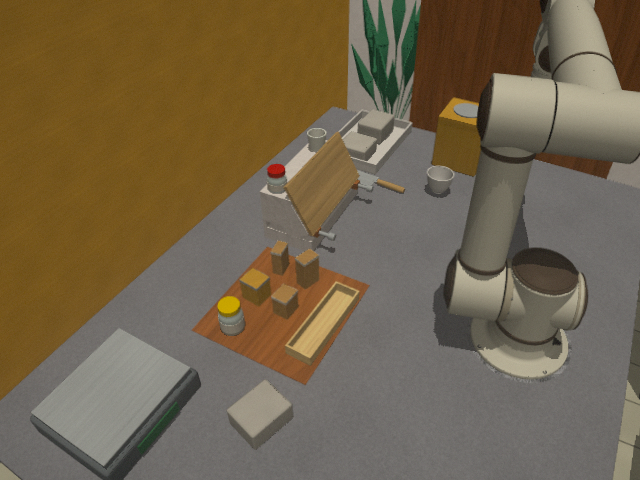

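The top view shows the cabinet on the right with knobs at about (346,243) and (436,240). The order is the tin (259,213), slim carton (299,213), tall carton (297,243) and low carton (257,246). There is no wide jar. The crate is at (261,286) and the honey jar at (220,215). Next I fit the cabinet pose and overlay it.

```bash
cat >> h.py <<'E'
def box(x,y,yaw,sx,sy,z0,z1):
    c,s=np.cos(np.radians(yaw)),np.sin(np.radians(yaw))
    return np.array([[x+c*a*sx/2-s*b*sy/2,y+s*a*sx/2+c*b*sy/2,z] for z in(z0,z1) for a,b in((1,1),(1,-1),(-1,-1),(-1,1))])
def drawp(im,c,P,pairs,off,k,col):
    q=(proj(c,P)-off)*k
    for a,b in pairs: cv2.line(im,tuple(np.int32(np.round(q[a]+k/2))),tuple(np.int32(np.round(q[b]+k/2))),col,1)
TOPF=[(4,5),(5,6),(6,7),(7,4)]
def crop(c,x0,y0,w,h,k): return cv2.resize(c["color"][y0:y0+h,x0:x0+w],None,fx=k,fy=k,interpolation=cv2.INTER_CUBIC)
GOODS=dict(big_tin=(.052,.058,.070),tall_carton=(.052,.036,.096),low_carton=(.052,.044,.066),slim_carton=(.048,.030,.084))
E
python3 - <<'E'
from h import *
from scipy.optimize import least_squares
C={n:[cam(n) for _ in range(1)][0] for n in("side","top")}
loc={'left_knob':(0,.13,.056),'right_knob':(0,-.13,.056),'flap_edge':(.1329,0,.205),'flap_mid':(.0917,0,.1334)}
obs=[(n,t,bot.mark_of(n,t)[0]['location']) for n in C for t in loc]
def W(p,l):
    c,s=np.cos(p[2]),np.sin(p[2]); return np.array([p[0]+c*l[0]-s*l[1],p[1]+s*l[0]+c*l[1],l[2]])
f=lambda p:np.concatenate([(proj(C[n],W(p,loc[t]))[0]-m) for n,t,m in obs])
r=least_squares(f,[.56,-.187,.04],loss='soft_l1');p=r.x
print(np.round(p[:2],4),np.degrees(p[2]),np.round(f(p).reshape(-1,2),1).tolist())
np.save('cab.npy',p)
k=5;off=np.array([318,140]);c=C['top'];im=crop(c,318,140,150,115,k)
fl=np.array([W(p,l) for l in [(.04,.163,.068),(.04,-.163,.068),(.1225,-.163,.2109),(.1225,.163,.2109),(.105,.165,.17),(.105,-.165,.17),(.205,-.165,.17),(.205,.165,.17)]])
drawp(im,c,fl,[(0,1),(1,2),(2,3),(3,0),(5,6),(6,7),(7,4)],off,k,(0,0,255))
cv2.imwrite('pics/cab.png',im)
k=5;off=np.array([196,185]);im=crop(c,196,185,135,118,k)
for t,(sx,sy,h) in GOODS.items():
    m=[bot.mark_of(n,t+'_mid')[0]['location'] for n in C]
    a=[atz(C[n],mm,h/2)[:2] for n,mm in zip(C,m)]; x=np.mean(a,0); print(t,np.round(a,3))
    drawp(im,c,box(x[0],x[1],0,sx,sy,0,h),TOPF,off,k,(0,0,255))
drawp(im,c,box(.438,.197,0,.07,.242,0,.032),TOPF,off,k,(0,0,255))
cv2.imwrite('pics/goods.png',im)
E
```

```text
[ 0.5581 -0.1818] 1.353410424725493 [[-2.2, -3.1], [-1.2, -1.4], [1.4, -1.6], [2.0, -2.0], [0.0, -0.1], [-0.7, -0.8], [-0.5, 1.3], [-1.4, 3.9]]
big_tin [[0.64  0.202]
 [0.645 0.182]]
tall_carton [[0.551 0.094]
 [0.557 0.08 ]]
low_carton [[0.552 0.197]
 [0.552 0.195]]
slim_carton [[0.641 0.077]
 [0.651 0.071]]
```

View pics/cab.png

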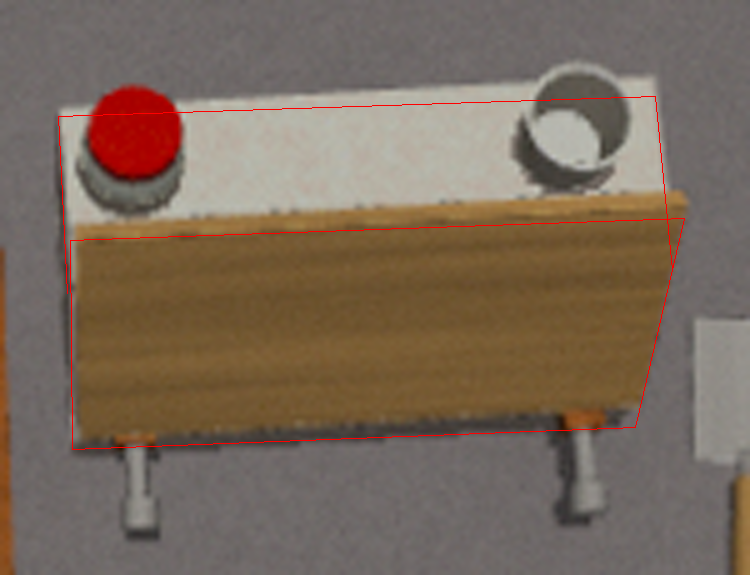

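View pics/goods.png

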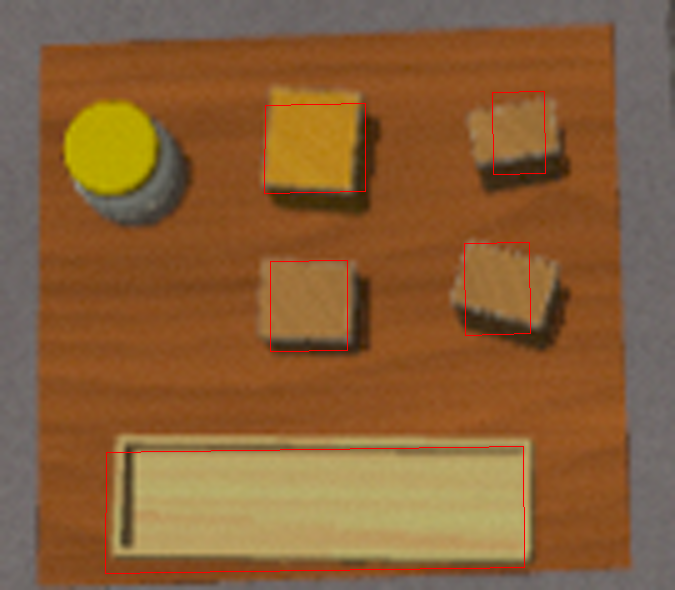

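The overlay puts the model 2 to 4 px too near the robot and about 1° short in yaw. The cabinet's back corners are at crop (60,108) and (655,76), and the flap edge runs from (79,240) to (684,208). The goods have their x axes along world y, so their yaw is about 90°. I refit both from these corners.

```bash
python3 - <<'E'
from h import *
from scipy.optimize import least_squares
c=cam('top')
def W(p,l):
    cc,s=np.cos(p[2]),np.sin(p[2]); return np.array([p[0]+cc*l[0]-s*l[1],p[1]+s*l[0]+cc*l[1],l[2]])
o=np.array([318,140])
pts=[((79,240),(.1225,.163,.2109)),((684,208),(.1225,-.163,.2109)),((60,108),(.205,.165,.17)),((655,76),(.205,-.165,.17)),((140,517),(0,.13,.056)),((586,500),(0,-.13,.056))]
f=lambda p:np.concatenate([proj(c,W(p,l))[0]-(np.add(m,.5)/5-.5+o) for m,l in pts])
r=least_squares(f,[.56,-.187,.04]);p=r.x;print('cab',np.round(p[:2],4),np.degrees(p[2]),np.round(f(p).reshape(-1,2),1).tolist());np.save('cab.npy',p)
o=np.array([196,185])
T=dict(tin=[.07,(269,87),(364,94),(359,191),(264,187)],slim=[.084,(470,111),(555,97),(561,150),(482,167)],low=[.066,(261,258),(352,257),(353,338),(260,337)],tall=[.096,(469,240),(556,262),(545,320),(452,297)],crate=[.032,(117,437),(531,438),(530,562),(112,556)])
for t,v in T.items():
    P=np.array([atz(c,np.add(m,.5)/5-.5+o,v[0])[:2] for m in v[1:]])
    e=P[0]-P[1]+P[3]-P[2]
    print(t,np.round(P.mean(0),4),'long/y-edge dir deg',np.degrees(np.arctan2(e[1],e[0])),'sizes',np.round([np.linalg.norm(e)/2,np.linalg.norm(P[0]+P[1]-P[2]-P[3])/2],3))
for n in('left_knob','right_knob'): print(n,W(p,(0,.13 if n[0]=='l' else -.13,.056)))
E
```

```text
cab [ 0.5619 -0.1861] 2.155579638720624 [[-0.8, -0.6], [0.6, -0.2], [0.1, 1.1], [0.2, 1.8], [-0.2, -0.3], [0.1, -1.9]]
tin [0.6473 0.1925] long/y-edge dir deg 85.42199788593983 sizes [0.055 0.058]
slim [0.6465 0.0749] long/y-edge dir deg 99.89759450360253 sizes [0.048 0.032]
low [0.5558 0.1969] long/y-edge dir deg 88.94737869389682 sizes [0.053 0.046]
tall [0.5585 0.0818] long/y-edge dir deg 74.71095703420812 sizes [0.052 0.034]
crate [0.4442 0.1921] long/y-edge dir deg 88.6213796207436 sizes [0.241 0.07 ]
left_knob [ 0.55696712 -0.05623658  0.056     ]
right_knob [ 0.56674652 -0.3160526   0.056     ]
```

Emit:
arm_command([
  [0.05,-0.01,0,0.05],
  [0.1,-0.02,0,0.11],
  [0.15,-0.03,0,0.17],
  [0.2,-0.04,0,0.22],
  [0.23,-0.046,0,0.234],
], hand=0.06, grip_force=30)

```text
time: 3.35
ee_pos: [0.3592, -0.4221, 0.2313]
tcp_rot: [-180.0, -0.0, 2.1]
wrist_force: [0.5, 0.2, 0.0]
opening: 0.06
grasp_force: 0.0
```

Emit:
arm_command([
  [0.05,-0.025,0,0],
  [0.1,-0.05,0,0],
  [0.15,-0.075,0,0],
  [0.19,-0.0886,0,0],
  [0.2129,-0.0986,0,0],
])

```text
time: 3.85
ee_pos: [0.5683, -0.3153, 0.2308]
tcp_rot: [-180.0, -0.0, 2.3]
wrist_force: [0.3, -0.7, 0.6]
opening: 0.0599
grasp_force: 0.0
```

Emit:
arm_command([
  [0,0,0,0],
  [0,0,0,0],
  [0,0,0,0],
  [0,0,0,0],
  [0,0,0,0],
])

```text
time: 4.35
ee_pos: [0.5651, -0.3179, 0.2318]
tcp_rot: [180.0, -0.0, 2.1]
wrist_force: [-0.3, -0.2, 0.1]
opening: 0.0601
grasp_force: 0.0
```

Emit:
arm_command([
  [0,0,0.05,0],
  [0,0,0.1,0],
  [0,0,0.145,0],
  [0,0,0.175,0],
  [0,0,0.195,0],
])

```text
time: 4.85
ee_pos: [0.5641, -0.317, 0.0335]
tcp_rot: [-179.9, 0.1, 2.1]
wrist_force: [0.0, 0.4, 0.4]
opening: 0.06
grasp_force: 0.0
```

Emit:
arm_command([
  [0,0,0,0],
  [0,0,0,0],
  [0,0,0,0],
  [0,0,0,0],
  [0,0,0,0],
], hand=0.01, grip_force=30)

```text
time: 5.35
ee_pos: [0.5662, -0.3159, 0.0382]
tcp_rot: [-179.9, -0.1, 2.2]
wrist_force: [-2.3, 9.0, 1.3]
opening: 0.0209
grasp_force: 29.5
```

Emit:
arm_command([
  [-0.002,0,0,0],
  [-0.004,0,0,0],
  [-0.006,0,0,0],
  [-0.008,0,0,0],
  [-0.01,0,0,0],
])

```text
time: 5.85
ee_pos: [0.557, -0.3163, 0.0383]
tcp_rot: [-179.9, -0.2, 2.2]
wrist_force: [2.6, 8.5, -0.9]
opening: 0.0204
grasp_force: 29.4
```

Emit:
arm_command([
  [-0.01,-0.0005,0,0],
  [-0.022,-0.001,0,0],
  [-0.034,-0.001,0,0],
  [-0.046,-0.001,0,0],
  [-0.056,-0.001,0,0],
])

```text
time: 6.35
ee_pos: [0.5001, -0.3187, 0.0382]
tcp_rot: [180.0, -0.2, 2.2]
wrist_force: [2.3, 4.3, 2.3]
opening: 0.0213
grasp_force: 29.8
```

Emit:
arm_command([
  [-0.008,0,0,0],
  [-0.016,0,0,0],
  [-0.024,0,0,0],
  [-0.03,0,0,0],
  [-0.033,0,0,0],
])

```text
time: 6.85
ee_pos: [0.4728, -0.3199, 0.039]
tcp_rot: [180.0, -0.8, 2.3]
wrist_force: [28.2, 8.3, -4.1]
opening: 0.0207
grasp_force: 33.4
```

Emit:
arm_command([
  [-0.001,0,0,0],
  [-0.002,0,0,0],
  [-0.003,0,0,0],
  [-0.004,0,0,0],
  [-0.005,0,0,0],
])

```text
time: 7.35
ee_pos: [0.469, -0.3201, 0.0395]
tcp_rot: [179.9, -0.9, 2.3]
wrist_force: [39.0, 7.4, -6.9]
opening: 0.0209
grasp_force: 32.8
```

Emit:
arm_command([
  [0.002,0,0,0],
  [0.003,0,0,0],
  [0.004,0,0,0],
  [0.004,0,0,0],
  [0.004,0,0,0],
], hand=0.06)

```text
time: 7.85
ee_pos: [0.4656, -0.3201, 0.0363]
tcp_rot: [180.0, 0.0, 2.1]
wrist_force: [-0.7, 0.2, -0.1]
opening: 0.0597
grasp_force: 0.0
```

Emit:
arm_command([
  [0,0,-0.03,0],
  [0,0,-0.06,0],
  [0,0,-0.08,0],
  [0,-0.03,-0.08,0],
  [0,-0.06,-0.08,0],
])

```text
time: 8.35
ee_pos: [0.4636, -0.2601, 0.1169]
tcp_rot: [180.0, -0.0, 2.1]
wrist_force: [0.4, 0.6, 0.1]
opening: 0.0603
grasp_force: 0.0
```

Emit:
arm_command([
  [0.03,-0.04,0,0],
  [0.06,-0.08,0,0],
  [0.09,-0.12,0,0],
  [0.1,-0.16,0,0],
  [0.101,-0.1997,0,0],
])

```text
time: 8.85
ee_pos: [0.5577, -0.0549, 0.1158]
tcp_rot: [180.0, 0.0, 2.2]
wrist_force: [0.6, 0.0, 0.1]
opening: 0.0598
grasp_force: 0.0
```

Emit:
arm_command([
  [0,0,0,0],
  [0,0,0,0],
  [0,0,0.03,0],
  [0,0,0.06,0],
  [0,0,0.08,0],
])

```text
time: 9.35
ee_pos: [0.5561, -0.058, 0.0343]
tcp_rot: [180.0, 0.1, 2.1]
wrist_force: [-1.1, -0.6, -0.3]
opening: 0.0603
grasp_force: 0.0
```

```bash
python3 - <<'E'
from h import *
C={n:cam(n) for n in("side","top")}
for t in('left_knob','right_knob'):
    for n in C:
        for m in bot.mark_of(n,t)[:1]: print(t,n,m['confidence'],np.round(atz(C[n],m['location'],.056),3))
print(bot.get_obs()['ee_pos'])
cv2.imwrite('pics/k1.png',crop(C['top'],318,140,150,150,4))
E
```

```text
left_knob side 0.59 [ 0.544 -0.055  0.056]
right_knob side 0.56 [ 0.478 -0.305  0.056]
right_knob top 0.56 [ 0.475 -0.321  0.056]
[ 0.55784828 -0.05731386  0.03791178]
```

View pics/k1.png

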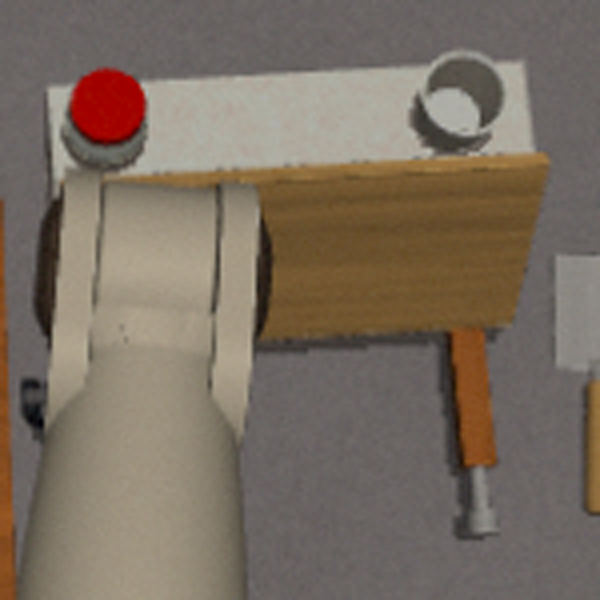

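The right bar now shows from (465,328) to (478,467) in the crop, about 99 mm out, and it hit a firm stop. Now I do the left one.

Emit:
arm_command([
  [0,0,0,0],
  [0,0,0,0],
  [0,0,0,0],
  [0,0,0,0],
  [0,0,0,0],
], hand=0.01)

```text
time: 10.15
ee_pos: [0.5574, -0.0559, 0.0371]
tcp_rot: [-179.9, -0.1, 2.2]
wrist_force: [-1.9, 4.8, 6.7]
opening: 0.021
grasp_force: 29.4
```

Emit:
arm_command([
  [-0.004,0,0,0],
  [-0.014,0,0,0],
  [-0.026,0,0,0],
  [-0.038,0,0,0],
  [-0.05,0,0,0],
])

```text
time: 10.65
ee_pos: [0.5076, -0.0581, 0.0371]
tcp_rot: [-180.0, -0.1, 2.2]
wrist_force: [3.0, 4.7, 4.4]
opening: 0.0208
grasp_force: 29.5
```

Emit:
arm_command([
  [-0.01,0,0,0],
  [-0.02,0,0,0],
  [-0.03,0,0,0],
  [-0.036,0,0,0],
  [-0.04,0,0,0],
])

```text
time: 11.15
ee_pos: [0.4673, -0.0598, 0.0371]
tcp_rot: [-180.0, -0.1, 2.2]
wrist_force: [2.1, 3.7, 5.1]
opening: 0.0209
grasp_force: 29.5
```

Emit:
arm_command([
  [-0.002,0,0,0],
  [-0.004,0,0,0],
  [-0.006,0,0,0],
  [-0.008,0,0,0],
  [-0.01,0,0,0],
])

```text
time: 11.65
ee_pos: [0.4602, -0.0601, 0.0373]
tcp_rot: [-180.0, -0.4, 2.2]
wrist_force: [23.0, 4.8, -8.4]
opening: 0.0206
grasp_force: 29.6
```

Emit:
arm_command([
  [0.003,0,0,0],
  [0.004,0,0,0],
  [0.005,0,0,0],
  [0.005,0,0,0],
  [0.005,0,0,0],
], hand=0.07)

```text
time: 12.15
ee_pos: [0.4619, -0.0603, 0.0361]
tcp_rot: [180.0, 0.0, 2.2]
wrist_force: [0.0, -0.5, -0.7]
opening: 0.0696
grasp_force: 0.0
```

Emit:
arm_command([
  [0,0,-0.04,0],
  [0,0,-0.09,0],
  [0,0,-0.14,0],
  [0,0,-0.18,0],
  [0,0,-0.21,0],
])

```text
time: 12.65
ee_pos: [0.4622, -0.0603, 0.2492]
tcp_rot: [180.0, -0.1, 2.2]
wrist_force: [0.3, 0.0, -0.8]
opening: 0.0698
grasp_force: 0.0
```

Emit:
arm_command([
  [0.04,0.025,0,0.14],
  [0.08,0.05,0,0.28],
  [0.12,0.075,0,0.42],
  [0.16,0.1,0,0.56],
  [0.2,0.13,0,0.7],
])

```text
time: 13.15
ee_pos: [0.6276, -0.2431, 0.2455]
tcp_rot: [-176.0, 0.4, -22.8]
wrist_force: [0.7, 0.7, 0.7]
opening: 0.07
grasp_force: 0.0
```

Emit:
arm_command([
  [0,0,0,0.14],
  [0,0,0,0.28],
  [0,0,0,0.42],
  [0,0,0,0.56],
  [0,0,0,0.7],
])

```text
time: 13.65
ee_pos: [0.5733, -0.3213, 0.2469]
tcp_rot: [-169.3, 3.2, -33.8]
wrist_force: [0.5, 0.1, -0.3]
opening: 0.07
grasp_force: 0.0
```

Emit:
arm_command([
  [0,0,0,0.1],
  [0,0,0,0.171],
  [0,0,0,0.171],
  [0,0,0,0.171],
  [0,0,0,0.171],
])

```text
time: 14.15
ee_pos: [0.5456, -0.3559, 0.2471]
tcp_rot: [-167.7, 5.0, -38.4]
wrist_force: [0.4, 1.0, 0.3]
opening: 0.0701
grasp_force: 0.0
```

```bash
python3 - <<'E'
from h import *
C={n:cam(n) for n in("side","top")}
for t in('left_knob','right_knob','flap_edge'):
    for n in C:
        for m in bot.mark_of(n,t)[:1]: print(t,n,m['confidence'],np.round(atz(C[n],m['location'],.056 if 'k' in t else .205),3))
o=bot.get_obs();print(o['ee_pos'],o['tcp_rot'],o['q'])
a=crop(C['side'],220,80,200,200,3)
cv2.imwrite('pics/k2.png',a)
E
```

```text
left_knob side 0.77 [ 0.442 -0.055  0.056]
left_knob top 0.59 [ 0.461 -0.06   0.056]
right_knob side 0.94 [ 0.475 -0.315  0.056]
right_knob top 0.94 [ 0.461 -0.318  0.056]
flap_edge side 0.76 [ 0.698 -0.19   0.205]
flap_edge top 0.61 [ 0.691 -0.184  0.205]
[ 0.54536834 -0.35634422  0.2467532 ] [-167.7049748    4.9867696  -38.4481994] [-38.50389071  25.62874985  36.02699654 105.39710538  12.29017834
 179.94321817]
```

View pics/k2.png

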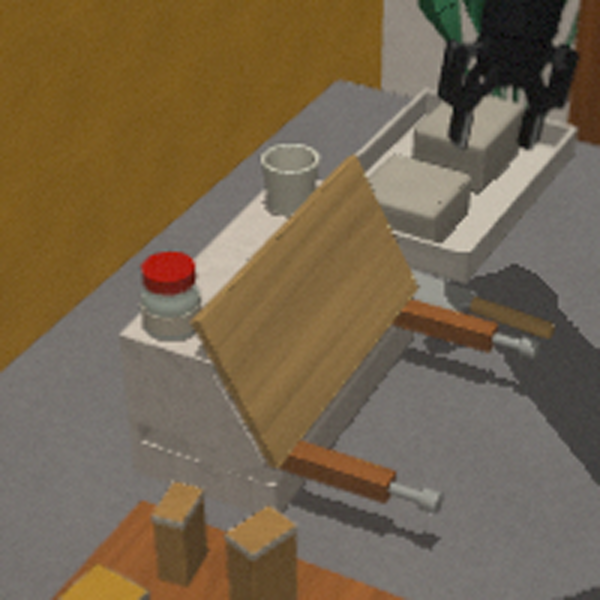

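Both supports are fully out in the side view, with bars ending near (390,485) and (492,335). Joint 6 hit its range, so I turn the other way.

Emit:
arm_command([
  [0,0,0,-0.14],
  [0,0,0,-0.28],
  [0,0,0,-0.42],
  [0,0,0,-0.56],
  [0,0,0,-0.7],
])

```text
time: 15.05
ee_pos: [0.5452, -0.3566, 0.2467]
tcp_rot: [-167.4, -4.1, 1.0]
wrist_force: [-0.5, 0.2, 0.4]
opening: 0.07
grasp_force: 0.0
```

Emit:
arm_command([
  [0,0,0,0],
  [0,0,0,0],
  [0,0,0,0],
  [0,0,0,0],
  [0,0,0,0],
])

```text
time: 15.55
ee_pos: [0.5452, -0.3566, 0.2467]
tcp_rot: [-167.4, -4.0, 0.6]
wrist_force: [0.0, 1.3, 0.3]
opening: 0.07
grasp_force: 0.0
```

```bash
cat >> h.py <<'E'
def st():
    o=bot.get_obs(); Rm=rotm(o['tcp_rot']); a=Rm[:,2]
    return o,Rm,a
def show():
    o,Rm,a=st()
    print('t',round(float(o['time']),2),'pos',np.round(o['ee_pos'],4),'rot',np.round(o['tcp_rot'],2),'q',np.round(o['q'],1),'tilt',round(float(np.degrees(np.arccos(-a[2]))),2),'az',round(float(np.degrees(np.arctan2(a[1],a[0]))),1),'op',round(float(o['opening']),4))
    return o,Rm,a
def shift(Rm,d): print(np.round(Rm.T@np.array(d,float),4).tolist())
E
python3 - <<'E'
from h import *
o,Rm,a=show(); p=np.array(o['ee_pos'])
for t in [(.36,-.52,.32),(.15,-.63,.35),(-.05,-.65,.35),(-.2,-.64,.35)]: print(t); shift(Rm,t-p); p=np.array(t)
print('out');shift(Rm,.05*np.array([-.297,-.955,0]))
E
```

```text
t 15.55 pos [ 0.5452 -0.3566  0.2467] rot [-167.35   -4.01    0.58] q [-38.5  25.6  36.  105.4  12.3 139.9] tilt 13.26 az 73.3 op 0.07
(0.36, -0.52, 0.32)
[-0.1813, 0.1387, -0.1194]
(0.15, -0.63, 0.35)
[-0.2085, 0.0955, -0.0672]
(-0.05, -0.65, 0.35)
[-0.1997, 0.0145, -0.0176]
(-0.2, -0.64, 0.35)
[-0.1495, -0.0135, -0.0077]
out
[-0.0153, 0.0462, -0.0115]
```

Emit:
arm_command([
  [-0.035,0.027,-0.024,0],
  [-0.07,0.054,-0.047,0],
  [-0.105,0.08,-0.07,0],
  [-0.14,0.108,-0.094,0],
  [-0.175,0.135,-0.116,0],
])

```text
time: 16.05
ee_pos: [0.3651, -0.5164, 0.3189]
tcp_rot: [-167.4, -4.0, 0.6]
wrist_force: [1.1, -0.7, 0.2]
opening: 0.0698
grasp_force: 0.0
```

Emit:
arm_command([
  [-0.04,0.02,-0.013,0],
  [-0.08,0.04,-0.026,0],
  [-0.12,0.06,-0.04,0],
  [-0.16,0.078,-0.053,0],
  [-0.2,0.094,-0.066,0],
])

```text
time: 16.55
ee_pos: [0.1604, -0.6113, 0.3362]
tcp_rot: [-167.5, -4.1, 0.5]
wrist_force: [0.9, -0.8, -1.1]
opening: 0.0701
grasp_force: 0.0
```

Emit:
arm_command([
  [-0.04,0.003,-0.003,0],
  [-0.08,0.006,-0.007,0],
  [-0.12,0.009,-0.01,0],
  [-0.16,0.012,-0.014,0],
  [-0.2,0.015,-0.017,0],
])

```text
time: 17.05
ee_pos: [-0.0393, -0.6258, 0.3331]
tcp_rot: [-168.1, -4.1, 0.6]
wrist_force: [0.7, -0.3, -0.3]
opening: 0.07
grasp_force: 0.0
```

Emit:
arm_command([
  [-0.03,-0.003,-0.001,0],
  [-0.06,-0.006,-0.003,0],
  [-0.09,-0.009,-0.005,0],
  [-0.12,-0.011,-0.006,0],
  [-0.15,-0.013,-0.008,0],
])

```text
time: 17.55
ee_pos: [-0.186, -0.6054, 0.3261]
tcp_rot: [-168.3, -4.0, 0.6]
wrist_force: [-0.1, -0.9, -0.4]
opening: 0.0699
grasp_force: 0.0
```

```bash
python3 - <<'E'
from h import *
o,Rm,a=show(); shift(Rm,[-.0145,-.0479,0])
E
```

```text
t 17.55 pos [-0.186  -0.6054  0.3261] rot [-168.33   -4.02    0.59] q [-107.2   42.6   70.7  130.4    0.2   71.8] tilt 12.33 az 71.8 op 0.0699
[-0.015, 0.0465, -0.0107]
```

Emit:
arm_command([
  [-0.015,0.046,-0.011,0],
  [-0.03,0.093,-0.022,0],
  [-0.045,0.139,-0.032,0],
  [-0.06,0.186,-0.043,0],
  [-0.075,0.232,-0.054,0],
])

```text
time: 18.05
ee_pos: [-0.1845, -0.6086, 0.3151]
tcp_rot: [-167.4, -4.4, 0.6]
wrist_force: [-0.2, 0.1, -0.3]
opening: 0.0699
grasp_force: 0.0
```

```bash
python3 - <<'E'
from h import *
o,Rm,a=show(); shift(Rm,[-.0145,-.0479,0])
E
```

```text
t 18.05 pos [-0.1845 -0.6086  0.3151] rot [-167.37   -4.35    0.64] q [-107.    43.6   70.7  130.5    0.2   71.9] tilt 13.35 az 71.9 op 0.0699
[-0.015, 0.0463, -0.0116]
```

```bash
python3 - <<'E'
from h import *
o,Rm,a=show(); shift(Rm,[0,0,.05]); shift(Rm,[-.0145,-.0479,.05])
E
```

```text
t 18.05 pos [-0.1845 -0.6086  0.3151] rot [-167.37   -4.35    0.64] q [-107.    43.6   70.7  130.5    0.2   71.9] tilt 13.35 az 71.9 op 0.0699
[0.0038, -0.0109, -0.0486]
[-0.0112, 0.0354, -0.0602]
```

Emit:
arm_command([
  [-0.02,0.035,-0.06,0],
  [-0.03,0.06,-0.11,0],
  [-0.03,0.06,-0.11,0],
  [-0.03,0.06,-0.11,0],
  [-0.03,0.06,-0.11,0],
])

```text
time: 18.55
ee_pos: [-0.1923, -0.6008, 0.3349]
tcp_rot: [-169.1, -3.8, 0.7]
wrist_force: [0.5, 0.0, -0.6]
opening: 0.0701
grasp_force: 0.0
```

```bash
python3 - <<'E'
from h import *
o,Rm,a=show(); shift(Rm,[0,0,.05]); shift(Rm,[-.0145,-.0479,.05])
E
```

```text
t 18.55 pos [-0.1923 -0.6008  0.3349] rot [-169.08   -3.78    0.68] q [-1.078e+02  4.180e+01  7.070e+01  1.305e+02  1.000e-01  7.120e+01] tilt 11.55 az 71.8 op 0.0701
[0.0033, -0.0095, -0.049]
[-0.0117, 0.0372, -0.059]
```

Emit:
arm_command([
  [0.003,-0.009,-0.05,0],
  [0.006,-0.018,-0.1,0],
  [0.009,-0.027,-0.15,0],
  [0.012,-0.036,-0.2,0],
  [0.015,-0.045,-0.25,0],
])

```text
time: 19.05
ee_pos: [-0.1878, -0.5862, 0.3828]
tcp_rot: [-173.3, -2.4, 0.9]
wrist_force: [0.5, 0.4, 0.5]
opening: 0.0698
grasp_force: 0.0
```

```bash
python3 - <<'E'
from h import *
o,Rm,a=show(); shift(Rm,[0,0,.05]); shift(Rm,[-.0145,-.0479,.0])
E
```

```text
t 19.05 pos [-0.1878 -0.5862  0.3828] rot [-173.25   -2.38    0.92] q [-1.078e+02  3.740e+01  7.070e+01  1.304e+02  1.000e-01  7.110e+01] tilt 7.15 az 71.6 op 0.0698
[0.0021, -0.0059, -0.0496]
[-0.0153, 0.0473, -0.0062]
```

Emit:
arm_command([
  [0.002,-0.006,-0.05,0],
  [0.004,-0.012,-0.1,0],
  [0.006,-0.018,-0.15,0],
  [0.008,-0.024,-0.2,0],
  [0.01,-0.03,-0.25,0],
])

```text
time: 19.55
ee_pos: [-0.1825, -0.5688, 0.4276]
tcp_rot: [-177.3, -1.0, 1.0]
wrist_force: [-1.2, 0.3, 0.1]
opening: 0.0697
grasp_force: 0.0
```

Emit:
arm_command([
  [0.001,-0.002,-0.05,0],
  [0.002,-0.004,-0.1,0],
  [0.003,-0.006,-0.13,0],
  [0.003,-0.006,-0.13,0],
  [0.003,-0.006,-0.13,0],
])

```text
time: 20.05
ee_pos: [-0.176, -0.5508, 0.4667]
tcp_rot: [179.1, 0.2, 1.0]
wrist_force: [-0.0, 0.8, 0.4]
opening: 0.0704
grasp_force: 0.0
```

```bash
python3 - <<'E'
from h import *
o,Rm,a=show()
E
```

```text
t 20.05 pos [-0.176  -0.5508  0.4667] rot [179.13   0.22   1.05] q [-1.078e+02  2.930e+01  7.070e+01  1.304e+02  1.000e-01  7.120e+01] tilt 0.9 az -102.9 op 0.0704
```

Emit:
arm_command([
  [-0.015,0.047,0,0],
  [-0.03,0.094,0,0],
  [-0.045,0.141,0,0],
  [-0.045,0.141,0,0],
  [-0.045,0.141,0,0],
])

```text
time: 20.55
ee_pos: [-0.1767, -0.5599, 0.4494]
tcp_rot: [-179.2, -0.3, 1.0]
wrist_force: [-0.0, 0.3, 0.7]
opening: 0.07
grasp_force: 0.0
```

```bash
python3 - <<'E'
from h import *
o,Rm,a=show()
E
```

```text
t 20.55 pos [-0.1767 -0.5599  0.4494] rot [-179.25   -0.33    1.05] q [-1.076e+02  3.110e+01  7.070e+01  1.305e+02  1.000e-01  7.140e+01] tilt 0.83 az 67.2 op 0.07
```

Emit:
arm_command([
  [0,0,-0.045,0],
  [0,0,-0.045,0],
  [0,0,-0.045,0],
  [0,0,-0.045,0],
  [0,0,-0.045,0],
])

```text
time: 21.05
ee_pos: [-0.174, -0.5509, 0.4677]
tcp_rot: [179.0, 0.2, 1.0]
wrist_force: [-0.1, 0.4, 0.1]
opening: 0.0694
grasp_force: 0.0
```

```bash
python3 - <<'E'
from h import *
o,Rm,a=show()
E
```

```text
t 21.05 pos [-0.174  -0.5509  0.4677] rot [179.04   0.24   1.04] q [-1.076e+02  2.930e+01  7.070e+01  1.305e+02  1.000e-01  7.140e+01] tilt 0.99 az -103.0 op 0.0694
```

Emit:
arm_command([
  [-0.015,0.047,0,0],
  [-0.022,0.07,0,0],
  [-0.022,0.07,0,0],
  [-0.022,0.07,0,0],
  [-0.022,0.07,0,0],
])

```text
time: 21.55
ee_pos: [-0.1748, -0.5578, 0.4548]
tcp_rot: [-179.8, -0.2, 1.1]
wrist_force: [0.2, 0.5, 0.5]
opening: 0.0703
grasp_force: 0.0
```

```bash
python3 - <<'E'
from h import *
o,Rm,a=show()
E
```

```text
t 21.55 pos [-0.1748 -0.5578  0.4548] rot [-1.7975e+02 -1.6000e-01  1.0500e+00] q [-1.074e+02  3.060e+01  7.070e+01  1.305e+02  1.000e-01  7.150e+01] tilt 0.3 az 57.8 op 0.0703
```

```bash
cat >> h.py <<'E'
def plan(wps,start=None):
    """wps: list of (x,y,z,yaw); prints tool-frame shift+turn for each leg"""
    if start is None:
        o,Rm,a=show(); p=np.array(o['ee_pos']); yw=o['tcp_rot'][2]
    else: p=np.array(start[:3],float); yw=start[3]
    for w in wps:
        Rm=R.from_euler('xyz',[180,0,yw],degrees=True).as_matrix()
        d=Rm.T@(np.array(w[:3])-p); t=-np.radians((w[3]-yw+180)%360-180)
        print(w,'->',np.round([*d,t],4).tolist(),'dist',round(float(np.linalg.norm(d)),3)); p=np.array(w[:3]);yw=w[3]
E
python3 - <<'E'
from h import *
plan([(-.03,-.53,.38,38),(.18,-.53,.33,78),(.38,-.45,.28,92.2),(.54,-.32,.25,92.2),(.6685,-.182,.25,92.2)])
E
```

```text
t 21.55 pos [-0.1748 -0.5578  0.4548] rot [-1.7975e+02 -1.6000e-01  1.0500e+00] q [-1.074e+02  3.060e+01  7.070e+01  1.305e+02  1.000e-01  7.150e+01] tilt 0.3 az 57.8 op 0.0703
(-0.03, -0.53, 0.38, 38) -> [0.1453, -0.0251, 0.0748, -0.6449] dist 0.165
(0.18, -0.53, 0.33, 78) -> [0.1655, 0.1293, 0.05, -0.6981] dist 0.216
(0.38, -0.45, 0.28, 92.2) -> [0.1198, 0.179, 0.05, -0.2478] dist 0.221
(0.54, -0.32, 0.25, 92.2) -> [0.1238, 0.1649, 0.03, -0.0] dist 0.208
(0.6685, -0.182, 0.25, 92.2) -> [0.133, 0.1337, 0.0, -0.0] dist 0.189
```

Emit:
arm_command([
  [0.029,-0.005,0.015,-0.13],
  [0.058,-0.01,0.03,-0.26],
  [0.087,-0.015,0.045,-0.39],
  [0.116,-0.02,0.06,-0.52],
  [0.1453,-0.0251,0.0748,-0.6449],
])

```text
time: 22.05
ee_pos: [-0.0287, -0.5288, 0.3802]
tcp_rot: [-179.9, -0.3, 38.3]
wrist_force: [0.2, -0.7, 1.2]
opening: 0.0703
grasp_force: 0.0
```

Emit:
arm_command([
  [0.033,0.026,0.01,-0.14],
  [0.066,0.052,0.02,-0.28],
  [0.099,0.078,0.03,-0.42],
  [0.132,0.103,0.04,-0.56],
  [0.1655,0.1293,0.05,-0.6981],
])

```text
time: 22.55
ee_pos: [0.182, -0.529, 0.3313]
tcp_rot: [179.9, -0.2, 78.3]
wrist_force: [-1.2, 0.2, -0.5]
opening: 0.07
grasp_force: 0.0
```

Emit:
arm_command([
  [0.024,0.036,0.01,-0.05],
  [0.048,0.072,0.02,-0.1],
  [0.072,0.108,0.03,-0.15],
  [0.096,0.144,0.04,-0.2],
  [0.1198,0.179,0.05,-0.2478],
])

```text
time: 23.05
ee_pos: [0.3821, -0.4482, 0.2821]
tcp_rot: [179.8, -0.2, 92.3]
wrist_force: [0.1, -0.6, 0.3]
opening: 0.07
grasp_force: 0.0
```

```bash
python3 - <<'E'
from h import *
plan([(.54,-.32,.25,92.2),(.6685,-.182,.25,92.2)])
E
```

```text
t 23.05 pos [ 0.3821 -0.4482  0.2821] rot [179.78  -0.22  92.32] q [-49.7  12.2  23.9 101.8   0.3  38. ] tilt 0.31 az 47.0 op 0.07
(0.54, -0.32, 0.25, 92.2) -> [0.1218, 0.163, 0.0321, 0.0021] dist 0.206
(0.6685, -0.182, 0.25, 92.2) -> [0.133, 0.1337, 0.0, -0.0] dist 0.189
```

Emit:
arm_command([
  [0.03,0.035,0.008,0],
  [0.06,0.07,0.016,0],
  [0.085,0.105,0.024,0],
  [0.11,0.14,0.032,0],
  [0.1218,0.163,0.0321,0],
])

```text
time: 23.55
ee_pos: [0.5405, -0.3186, 0.2502]
tcp_rot: [179.8, -0.3, 92.3]
wrist_force: [-0.6, -0.6, 0.5]
opening: 0.0701
grasp_force: 0.0
```

Emit:
arm_command([
  [0.035,0.035,0,0],
  [0.07,0.07,0,0],
  [0.1,0.1,0,0],
  [0.12,0.12,0,0],
  [0.133,0.1337,0,0],
])

```text
time: 24.05
ee_pos: [0.6687, -0.1809, 0.252]
tcp_rot: [179.8, -0.3, 92.3]
wrist_force: [-0.2, -1.5, 0.1]
opening: 0.0699
grasp_force: 0.0
```

Emit:
arm_command([
  [0,0,0,0],
  [0,0,0.02,0],
  [0,0,0.045,0],
  [0,0,0.062,0],
  [0,0,0.072,0],
])

```text
time: 24.55
ee_pos: [0.6666, -0.1834, 0.1787]
tcp_rot: [179.9, -0.3, 92.1]
wrist_force: [-1.0, -0.8, 1.5]
opening: 0.0704
grasp_force: 0.0
```

```bash
python3 - <<'E'
from h import *
show(); c=cam('side')
cv2.imwrite('pics/f1.png',crop(c,240,60,180,150,4))
E
```

```text
t 24.55 pos [ 0.6666 -0.1834  0.1787] rot [179.9   -0.28  92.15] q [-15.5  24.7  28.   93.3   0.3  72.3] tilt 0.3 az 72.8 op 0.0704
```

View pics/f1.png

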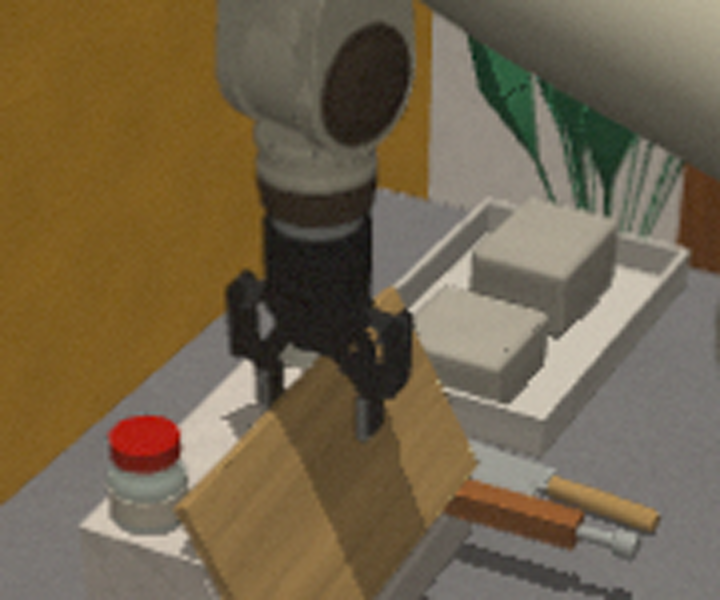

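One finger is behind the flap edge at (268,390) and the other in front at (368,415), so the straddle is good. I pull it forward gently.

Emit:
arm_command([
  [0,-0.009,-0.004,0],
  [0,-0.018,-0.008,0],
  [0,-0.027,-0.012,0],
  [0,-0.036,-0.016,0],
  [0,-0.046,-0.019,0],
])

```text
time: 25.1
ee_pos: [0.6214, -0.1849, 0.2006]
tcp_rot: [179.6, -0.2, 92.2]
wrist_force: [4.4, -0.2, 2.7]
opening: 0.07
grasp_force: 2.1
```

Emit:
arm_command([
  [0,-0.008,-0.002,0],
  [0,-0.016,-0.004,0],
  [0,-0.024,-0.006,0],
  [0,-0.033,-0.007,0],
  [0,-0.042,-0.008,0],
])

```text
time: 25.6
ee_pos: [0.5787, -0.1862, 0.2064]
tcp_rot: [179.9, -0.3, 92.2]
wrist_force: [2.3, -0.2, -0.1]
opening: 0.07
grasp_force: 1.4
```

Emit:
arm_command([
  [0,-0.007,0,0],
  [0,-0.014,0,0],
  [0,-0.022,0.001,0],
  [0,-0.03,0.002,0],
  [0,-0.038,0.002,0],
])

```text
time: 26.1
ee_pos: [0.5407, -0.1877, 0.204]
tcp_rot: [179.9, -0.3, 92.2]
wrist_force: [2.1, 0.2, -1.4]
opening: 0.0703
grasp_force: 1.1
```

Emit:
arm_command([
  [0,-0.007,0.002,0],
  [0,-0.014,0.004,0],
  [0,-0.021,0.006,0],
  [0,-0.028,0.009,0],
  [0,-0.036,0.011,0],
])

```text
time: 26.6
ee_pos: [0.505, -0.189, 0.1929]
tcp_rot: [179.8, -0.3, 92.2]
wrist_force: [2.2, -0.3, 0.1]
opening: 0.0701
grasp_force: 0.8
```

```bash
python3 - <<'E'
from h import *
show(); c=cam('side')
cv2.imwrite('pics/f2.png',crop(c,240,60,180,180,3))
E
```

```text
t 26.6 pos [ 0.505  -0.189   0.1929] rot [179.85  -0.28  92.2 ] q [-20.7   2.8   3.5  90.7   0.3  67.1] tilt 0.32 az 63.7 op 0.0701
```

View pics/f2.png

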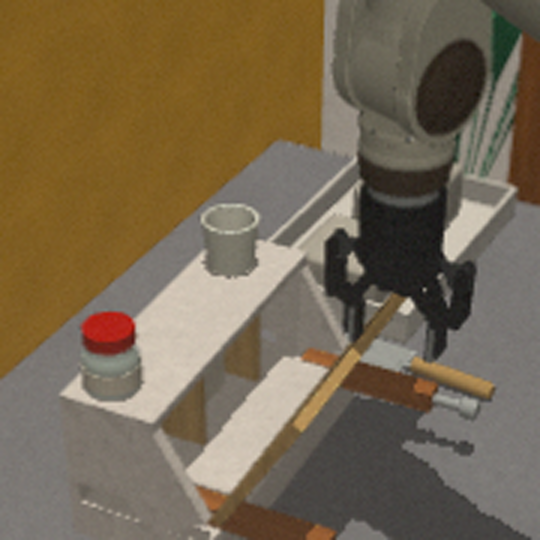

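The flap is about 30° past upright. I lift out, close the fingers and push it down from the inner face along the arc.

Emit:
arm_command([
  [0,0,-0.02,0],
  [0,0,-0.045,0],
  [0,0,-0.06,0],
  [0,0,-0.06,0],
  [0,0,-0.06,0],
])

```text
time: 27.15
ee_pos: [0.5053, -0.1893, 0.2527]
tcp_rot: [179.9, -0.3, 92.2]
wrist_force: [0.0, 0.5, 0.2]
opening: 0.0701
grasp_force: 0.0
```

Emit:
arm_command([
  [0,0.02,0,0],
  [0,0.04,0,0],
  [0,0.0635,0,0],
  [0,0.0635,0,0],
  [0,0.0635,0.01,0],
], hand=0)

```text
time: 27.65
ee_pos: [0.5689, -0.1868, 0.2428]
tcp_rot: [179.9, -0.3, 92.2]
wrist_force: [0.5, -0.2, 0.8]
opening: 0.0001
grasp_force: 0.0
```

Emit:
arm_command([
  [0,0,0,0],
  [0,0,0,0],
  [0,0,0.01,0],
  [0,0,0.02,0],
  [0,0,0.028,0],
])

```text
time: 28.15
ee_pos: [0.5687, -0.1867, 0.2144]
tcp_rot: [179.9, -0.3, 92.2]
wrist_force: [-0.6, -0.1, -0.6]
opening: -0.0
grasp_force: 0.0
```

Emit:
arm_command([
  [0,-0.015,0.011,0],
  [0,-0.0267,0.0172,0],
  [0,-0.0377,0.0244,0],
  [0,-0.0481,0.0324,0],
  [0,-0.0577,0.0414,0],
])

```text
time: 28.65
ee_pos: [0.511, -0.1887, 0.1735]
tcp_rot: [179.8, -0.3, 92.2]
wrist_force: [-0.7, -0.0, 1.1]
opening: 0.0
grasp_force: 0.7
```

Emit:
arm_command([
  [0,-0.0054,0.0057,0],
  [0,-0.0105,0.0118,0],
  [0,-0.0152,0.0181,0],
  [0,-0.0196,0.0246,0],
  [0,-0.0236,0.0313,0],
])

```text
time: 29.15
ee_pos: [0.4878, -0.1895, 0.1421]
tcp_rot: [179.8, -0.3, 92.2]
wrist_force: [0.5, -1.1, 1.1]
opening: 0.0001
grasp_force: 0.4
```

Emit:
arm_command([
  [0,-0.0038,0.007,0],
  [0,-0.0071,0.0141,0],
  [0,-0.0101,0.0214,0],
  [0,-0.0127,0.0289,0],
  [0,-0.0148,0.0364,0],
])

```text
time: 29.65
ee_pos: [0.4731, -0.1899, 0.1055]
tcp_rot: [179.8, -0.3, 92.2]
wrist_force: [0.2, 0.1, 0.3]
opening: 0.0001
grasp_force: 0.3
```

Emit:
arm_command([
  [0,-0.0012,0.0051,0],
  [0,-0.0023,0.0103,0],
  [0,-0.0032,0.0155,0],
  [0,-0.0038,0.0197,0],
  [0,-0.0044,0.0229,0],
])

```text
time: 30.15
ee_pos: [0.469, -0.1899, 0.0829]
tcp_rot: [179.8, -0.3, 92.2]
wrist_force: [0.2, 0.5, 1.1]
opening: 0.0002
grasp_force: 0.2
```

Emit:
arm_command([
  [0,0,0.001,0],
  [0,0,0.002,0],
  [0,0,0.003,0],
  [0,0,0.004,0],
  [0,0,0.005,0],
])

```text
time: 30.65
ee_pos: [0.4692, -0.19, 0.0798]
tcp_rot: [179.8, -0.2, 92.2]
wrist_force: [-7.3, 2.8, 18.5]
opening: 0.0001
grasp_force: 9.5
```

```bash
python3 - <<'E'
from h import *
show(); c=cam('side')
cv2.imwrite('pics/f3.png',crop(c,240,100,180,150,4))
E
```

```text
t 30.65 pos [ 0.4692 -0.19    0.0798] rot [179.76  -0.24  92.2 ] q [-22.2  -1.4 -13.2  78.1   0.3  65.6] tilt 0.34 az 47.0 op 0.0001
```

View pics/f3.png

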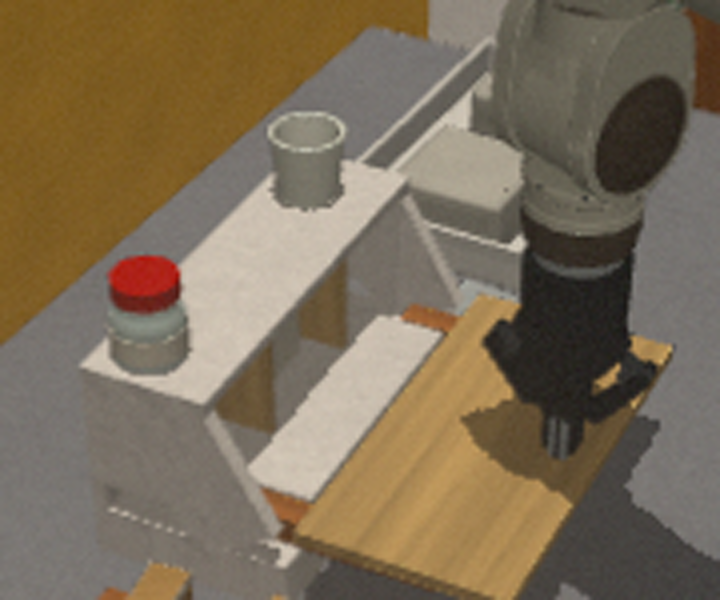

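The flap is down at z = 0.0798 on the supports. Now I get the crate.

```bash
python3 - <<'E'
from h import *
C={n:cam(n) for n in("side","top")}
for t,h in [('crate',.032)]+[(k,v[2]) for k,v in GOODS.items()]:
    for n in C:
        for m in bot.mark_of(n,t+'_mid')[:1]: print(t,n,round(m['confidence'],2),np.round(atz(C[n],m['location'],h/2)[:2],3))
plan([(.469,-.19,.17,92.2),(.46,0,.17,90),(.444,.193,.17,88.6),(.444,.193,.06,88.6),(.444,.193,.004,88.6)],(.469,-.19,.078,92.2))
E
```

```text
crate side 0.8 [0.441 0.196]
crate top 0.7 [0.44  0.194]
big_tin side 0.76 [0.644 0.203]
big_tin top 0.95 [0.643 0.197]
tall_carton side 0.77 [0.556 0.083]
tall_carton top 0.62 [0.558 0.08 ]
low_carton side 0.74 [0.548 0.208]
low_carton top 0.61 [0.556 0.204]
slim_carton side 0.79 [0.638 0.08 ]
slim_carton top 0.77 [0.654 0.075]
(0.469, -0.19, 0.17, 92.2) -> [0.0, 0.0, -0.092, -0.0] dist 0.092
(0.46, 0, 0.17, 90) -> [0.1902, -0.0017, -0.0, 0.0384] dist 0.19
(0.444, 0.193, 0.17, 88.6) -> [0.193, -0.016, -0.0, 0.0244] dist 0.194
(0.444, 0.193, 0.06, 88.6) -> [0.0, -0.0, 0.11, -0.0] dist 0.11
(0.444, 0.193, 0.004, 88.6) -> [0.0, -0.0, 0.056, -0.0] dist 0.056
```

Emit:
arm_command([
  [0,0,-0.03,0],
  [0,0,-0.06,0],
  [0,0,-0.092,0],
  [0,0,-0.092,0],
  [0,0,-0.092,0],
], hand=0.085, grip_force=40)

```text
time: 31.8
ee_pos: [0.4692, -0.1905, 0.1707]
tcp_rot: [179.7, -0.2, 92.2]
wrist_force: [-0.1, -0.5, -0.3]
opening: 0.0722
grasp_force: 0.0
```

Emit:
arm_command([
  [0.035,0,0,0.01],
  [0.08,0,0,0.02],
  [0.12,0,0,0.03],
  [0.16,0,0,0.0384],
  [0.1902,-0.0017,0,0.0384],
])

```text
time: 32.3
ee_pos: [0.4589, 0.0016, 0.1697]
tcp_rot: [179.9, -0.3, 90.0]
wrist_force: [1.0, -0.7, -0.5]
opening: 0.0853
grasp_force: 0.0
```

Emit:
arm_command([
  [0.04,-0.003,0,0.01],
  [0.08,-0.006,0,0.02],
  [0.12,-0.01,0,0.0244],
  [0.16,-0.014,0,0.0244],
  [0.193,-0.017,0,0.0244],
])

```text
time: 32.8
ee_pos: [0.4418, 0.1944, 0.1706]
tcp_rot: [179.9, -0.2, 88.6]
wrist_force: [-0.3, -0.4, -0.5]
opening: 0.0854
grasp_force: 0.0
```

Emit:
arm_command([
  [0,0,0,0],
  [0,0,0.03,0],
  [0,0,0.06,0],
  [0,0,0.09,0],
  [0,0,0.11,0],
])

```text
time: 33.3
ee_pos: [0.4417, 0.192, 0.0587]
tcp_rot: [-180.0, -0.2, 88.6]
wrist_force: [0.3, -0.2, -0.9]
opening: 0.0847
grasp_force: 0.0
```

```bash
python3 - <<'E'
from h import *
show(); c=cam('side')
cv2.imwrite('pics/c1.png',crop(c,240,210,180,150,4))
E
```

```text
t 33.3 pos [0.4417 0.192  0.0587] rot [-179.97   -0.18   88.58] q [ 23.4  -4.2 -18.3  75.9   0.2 114.8] tilt 0.19 az 98.1 op 0.0847
```

View pics/c1.png

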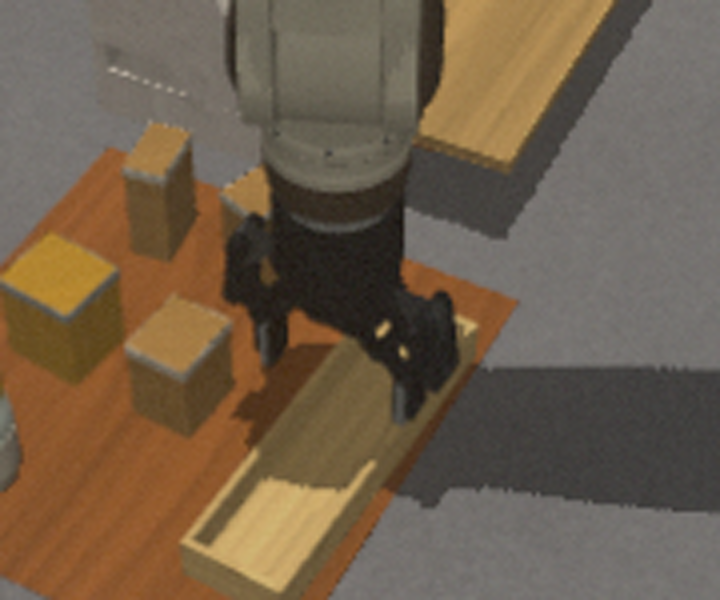

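The fingers at (270,350) and (405,400) straddle the crate, so I descend and grip.

Emit:
arm_command([
  [0,0,0.02,0],
  [0,0,0.035,0],
  [0,0,0.048,0],
  [0,0,0.054,0],
  [0,0,0.058,0],
])

```text
time: 33.85
ee_pos: [0.4431, 0.1932, 0.0037]
tcp_rot: [179.9, -0.3, 88.6]
wrist_force: [0.7, 0.1, 0.2]
opening: 0.085
grasp_force: 0.0
```

Emit:
arm_command([
  [0,0,0,0],
  [0,0,0,0],
  [0,0,0,0],
  [0,0,0,0],
  [0,0,0,0],
], hand=0.06)

```text
time: 34.35
ee_pos: [0.4435, 0.1936, 0.0045]
tcp_rot: [179.8, -0.3, 88.6]
wrist_force: [0.5, -0.6, 1.5]
opening: 0.0692
grasp_force: 47.4
```

Emit:
arm_command([
  [0,0,-0.01,0],
  [0,0,-0.03,0],
  [0,0,-0.06,0],
  [0,0,-0.1,0],
  [0,0,-0.15,0],
])

```text
time: 34.85
ee_pos: [0.4418, 0.1923, 0.1547]
tcp_rot: [180.0, -0.2, 88.6]
wrist_force: [1.3, 0.7, -1.9]
opening: 0.0695
grasp_force: 46.8
```

```bash
python3 - <<'E'
from h import *
show(); C={n:cam(n) for n in("side","top")}
cv2.imwrite('pics/c2.png',np.hstack([crop(C['side'],220,170,200,200,2),crop(C['top'],180,150,200,200,2)]))
for n in C:
    for m in bot.mark_of(n,'flap_mid')[:1]: print(n,m['confidence'],np.round(atz(C[n],m['location'],.08),4))
    for m in bot.mark_of(n,'flap_edge')[:1]: print(n,m['confidence'],np.round(atz(C[n],m['location'],.08),4))
    for m in bot.mark_of(n,'crate_mid')[:1]: print('crate',n,m['confidence'],np.round(atz(C[n],m['location'],.158),4))
E
```

```text
t 34.85 pos [0.4418 0.1923 0.1547] rot [179.98  -0.22  88.6 ] q [ 23.4  -5.3  -8.7  86.5   0.2 114.8] tilt 0.22 az 83.1 op 0.0695
side 0.59 [ 0.5179 -0.1835  0.08  ]
side 0.57 [ 0.4434 -0.1675  0.08  ]
crate side 0.9 [0.4454 0.1843 0.158 ]
top 0.84 [ 0.5336 -0.1882  0.08  ]
top 0.89 [ 0.4367 -0.187   0.08  ]
crate top 0.9 [0.4438 0.1942 0.158 ]
```

View pics/c2.png

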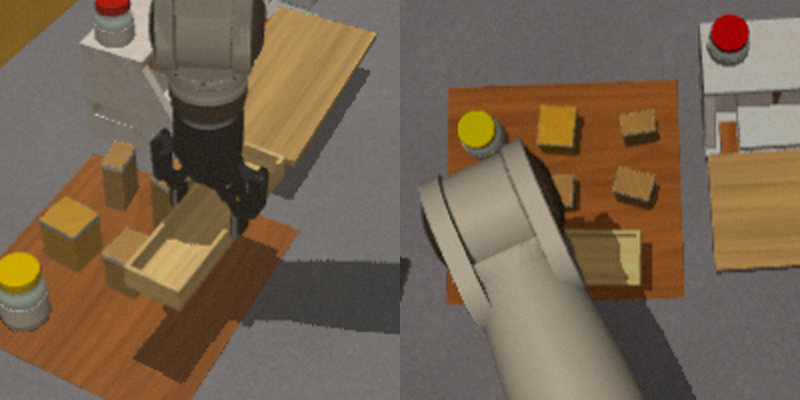

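```bash
python3 - <<'E'
from h import *
c=cam('top')
im=c['color']; 
print(np.round(atz(c,(338,285),.08),4),np.round(atz(c,(334.5,226.5),.08),4))
# refine: free edge along columns 345..440 by brightness drop
g=cv2.cvtColor(im,cv2.COLOR_BGR2HSV)[:,:,1].astype(float)
pts=[]
for u in range(345,450,7):
    col=g[265:310,u]; d=np.diff(cv2.GaussianBlur(col[:,None],(1,3),0)[:,0]); i=int(np.argmin(d)); pts.append((u,265+i+.5))
P=np.array([atz(c,p,.08)[:2] for p in pts]); print(np.round(P,4).tolist())
k=np.polyfit(P[:,1],P[:,0],1); r=P[:,0]-np.polyval(k,P[:,1]); ok=abs(r-np.median(r))<.003; k=np.polyfit(P[ok,1],P[ok,0],1)
print('edge x at y=-.187',np.polyval(k,-.187),'yaw',np.degrees(np.arctan(-k[0])))
E
```

```text
[ 0.4334 -0.0311  0.08  ] [ 0.5999 -0.0252  0.08  ]
[[0.4344, -0.0507], [0.4341, -0.0702], [0.4365, -0.0898], [0.4361, -0.1093], [0.4357, -0.1289], [0.4381, -0.1486], [0.4376, -0.1682], [0.44, -0.188], [0.4396, -0.2077], [0.442, -0.2275], [0.4415, -0.2473], [0.4439, -0.2672], [0.4434, -0.2871], [0.4458, -0.3072], [0.4453, -0.3271]]
edge x at y=-.187 0.43953886269277476 yaw 2.490932431198457
```

```bash
python3 - <<'E'
from h import *
plan([(.46,0,.157,90.5),(.5225,-.188,.157,92.4),(.5225,-.188,.089,92.4)])
E
```

```text
t 35.3 pos [0.4422 0.1925 0.1526] rot [179.97  -0.22  88.6 ] q [ 23.4  -5.3  -8.9  86.3   0.2 114.8] tilt 0.22 az 81.6 op 0.0696
(0.46, 0, 0.157, 90.5) -> [-0.192, 0.0226, -0.0044, -0.0332] dist 0.193
(0.5225, -0.188, 0.157, 92.4) -> [-0.1885, 0.0609, 0.0, -0.0332] dist 0.198
(0.5225, -0.188, 0.089, 92.4) -> [0.0, -0.0, 0.068, -0.0] dist 0.068
```

Emit:
arm_command([
  [-0.02,0.002,-0.001,-0.005],
  [-0.06,0.006,-0.002,-0.01],
  [-0.105,0.012,-0.003,-0.02],
  [-0.15,0.018,-0.0044,-0.03],
  [-0.192,0.0226,-0.0044,-0.0332],
])

```text
time: 35.8
ee_pos: [0.4603, -0.0015, 0.1569]
tcp_rot: [179.9, -0.3, 90.5]
wrist_force: [0.4, 0.7, -3.2]
opening: 0.0692
grasp_force: 46.9
```

Emit:
arm_command([
  [-0.04,0.015,0,-0.01],
  [-0.08,0.03,0,-0.02],
  [-0.12,0.045,0,-0.03],
  [-0.16,0.055,0,-0.0332],
  [-0.1885,0.0609,0,-0.0332],
])

```text
time: 36.3
ee_pos: [0.5232, -0.1901, 0.1555]
tcp_rot: [179.9, -0.3, 92.3]
wrist_force: [0.1, 1.4, -2.3]
opening: 0.0693
grasp_force: 46.9
```

Emit:
arm_command([
  [0,0,0,0],
  [0,0,0,0],
  [0,0,0.025,0],
  [0,0,0.045,0],
  [0,0,0.062,0],
])

```text
time: 36.8
ee_pos: [0.5229, -0.186, 0.0935]
tcp_rot: [179.9, -0.3, 92.5]
wrist_force: [0.1, 0.7, -2.0]
opening: 0.0691
grasp_force: 46.9
```

Emit:
arm_command([
  [0,0,0.001,0],
  [0,0,0.002,0],
  [0,0,0.003,0],
  [0,0,0.003,0],
  [0,0,0.003,0],
])

```text
time: 37.3
ee_pos: [0.5238, -0.1875, 0.0926]
tcp_rot: [179.8, -0.2, 92.4]
wrist_force: [0.1, 0.6, -1.9]
opening: 0.0693
grasp_force: 46.8
```

```bash
python3 - <<'E'
from h import *
plan([(.5225,-.188,.084,92.4)])
E
```

```text
t 37.3 pos [ 0.5238 -0.1875  0.0926] rot [179.77  -0.25  92.41] q [-19.9   5.2  -5.   79.7   0.3  67.7] tilt 0.34 az 49.0 op 0.0693
(0.5225, -0.188, 0.084, 92.4) -> [-0.0005, -0.0013, 0.0086, 0.0001] dist 0.009
```

Emit:
arm_command([
  [0,-0.001,0.002,0],
  [0,-0.001,0.004,0],
  [0,-0.001,0.006,0],
  [0,-0.001,0.007,0],
  [0,-0.001,0.008,0],
])

```text
time: 37.8
ee_pos: [0.5224, -0.1874, 0.0845]
tcp_rot: [179.8, -0.3, 92.4]
wrist_force: [-5.6, 1.1, 10.2]
opening: 0.0689
grasp_force: 48.5
```

Emit:
arm_command([
  [0,0,0.0005,0],
  [0,0,0.001,0],
  [0,0,0.001,0],
  [0,0,0.001,0],
  [0,0,0.001,0],
])

```text
time: 38.3
ee_pos: [0.5224, -0.1875, 0.0844]
tcp_rot: [179.8, -0.2, 92.4]
wrist_force: [-6.0, 1.8, 10.5]
opening: 0.0692
grasp_force: 48.5
```

```bash
python3 - <<'E'
from h import *
plan([(.522,-.1875,.20,92.4),(.54,-.06,.20,130),(.558,.082,.20,164.7),(.558,.082,.046,164.7)],(.5223,-.1875,.083,92.4))
E
```

```text
(0.522, -0.1875, 0.2, 92.4) -> [0.0, -0.0003, -0.117, -0.0] dist 0.117
(0.54, -0.06, 0.2, 130) -> [0.1266, 0.0233, 0.0, -0.6562] dist 0.129
(0.558, 0.082, 0.2, 164.7) -> [0.0972, 0.1051, 0.0, -0.6056] dist 0.143
(0.558, 0.082, 0.046, 164.7) -> [0.0, -0.0, 0.154, -0.0] dist 0.154
```

Emit:
arm_command([
  [0,0,0,0],
  [0,0,0,0],
  [0,0,0,0],
  [0,0,-0.01,0],
  [0,0,-0.03,0],
], hand=0.085)

```text
time: 38.8
ee_pos: [0.5216, -0.1873, 0.1122]
tcp_rot: [180.0, -0.3, 92.4]
wrist_force: [0.4, -0.7, 0.7]
opening: 0.0849
grasp_force: 0.0
```

Emit:
arm_command([
  [0,0,-0.02,0],
  [0,0,-0.05,0],
  [0,0,-0.08,0],
  [0,0,-0.087,0],
  [0,0,-0.087,0],
], hand=0.075)

```text
time: 39.3
ee_pos: [0.5228, -0.1882, 0.2015]
tcp_rot: [179.7, -0.2, 92.4]
wrist_force: [0.2, 1.0, -0.2]
opening: 0.0752
grasp_force: 0.0
```

Emit:
arm_command([
  [0.025,0.005,0,-0.13],
  [0.05,0.01,0,-0.26],
  [0.076,0.015,0,-0.39],
  [0.101,0.019,0,-0.53],
  [0.1266,0.0233,0,-0.6562],
])

```text
time: 39.8
ee_pos: [0.5396, -0.0595, 0.199]
tcp_rot: [179.8, -0.2, 130.3]
wrist_force: [0.4, -0.1, 0.7]
opening: 0.0751
grasp_force: 0.0
```

Emit:
arm_command([
  [0.02,0.021,0,-0.12],
  [0.04,0.042,0,-0.24],
  [0.06,0.063,0,-0.36],
  [0.08,0.084,0,-0.48],
  [0.0972,0.1051,0,-0.6056],
])

```text
time: 40.3
ee_pos: [0.5576, 0.0827, 0.1998]
tcp_rot: [179.7, -0.0, 165.0]
wrist_force: [0.3, -0.4, 0.2]
opening: 0.0752
grasp_force: 0.0
```

Emit:
arm_command([
  [0,0,0,0],
  [0,0,0,0],
  [0,0,0.03,0],
  [0,0,0.06,0],
  [0,0,0.07,0],
])

```text
time: 40.8
ee_pos: [0.5567, 0.0805, 0.1278]
tcp_rot: [179.8, -0.2, 164.5]
wrist_force: [0.8, -0.9, -0.9]
opening: 0.0747
grasp_force: 0.0
```

```bash
python3 - <<'E'
from h import *
show(); C={n:cam(n) for n in("side","top")}
for t,h in [(k,v[2]) for k,v in GOODS.items()]:
    for n in C:
        for m in bot.mark_of(n,t+'_mid')[:1]: print(t,n,round(m['confidence'],2),np.round(atz(C[n],m['location'],h/2)[:2],3))
a=crop(C['side'],240,160,150,150,3)
cv2.imwrite('pics/t1.png',a)
E
```

```text
t 40.8 pos [0.5567 0.0805 0.1278] rot [ 1.7981e+02 -1.6000e-01  1.6454e+02] q [ 8.1  5.9 -0.3 83.8  0.2 23.6] tilt 0.25 az 114.3 op 0.0747
big_tin side 0.6 [0.645 0.201]
big_tin top 0.75 [0.648 0.195]
tall_carton side 0.82 [0.544 0.085]
low_carton side 0.63 [0.571 0.227]
low_carton top 0.64 [0.572 0.221]
slim_carton side 0.83 [0.643 0.078]
```

View pics/t1.png

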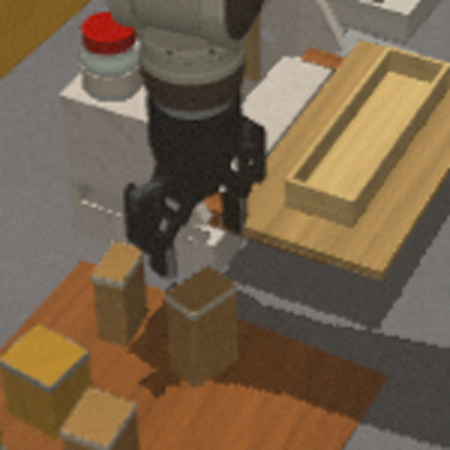

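The crate sits square on the flap. The low carton has been knocked to about (0.572, 0.224). The tall carton is below the fingers at (202,325), so I descend and grip.

Emit:
arm_command([
  [0,0,0.02,0],
  [0,0,0.04,0],
  [0,0,0.06,0],
  [0,0,0.075,0],
  [0,0,0.082,0],
])

```text
time: 41.8
ee_pos: [0.558, 0.0822, 0.048]
tcp_rot: [179.7, 0.0, 164.7]
wrist_force: [0.3, -0.2, -0.3]
opening: 0.0753
grasp_force: 0.0
```

Emit:
arm_command([
  [0,0,0,0],
  [0,0,0,0],
  [0,0,0,0],
  [0,0,0,0],
  [0,0,0,0],
], hand=0.04, grip_force=25)

```text
time: 42.3
ee_pos: [0.5589, 0.0823, 0.0499]
tcp_rot: [179.7, 0.1, 164.7]
wrist_force: [0.3, 0.1, 2.3]
opening: 0.0519
grasp_force: 27.0
```

Emit:
arm_command([
  [0,0,-0.01,0],
  [0,0,-0.03,0],
  [0,0,-0.07,0],
  [0,0,-0.12,0],
  [0,0,-0.16,0],
])

```text
time: 42.8
ee_pos: [0.558, 0.0814, 0.2127]
tcp_rot: [179.6, 0.2, 164.7]
wrist_force: [1.8, 0.3, -1.3]
opening: 0.052
grasp_force: 26.8
```

```bash
python3 - <<'E'
from h import *
plan([(.54,-.08,.205,130),(.5242,-.2295,.205,92.4),(.5242,-.2295,.14,92.4)])
C={n:cam(n) for n in("side",)}
for m in bot.mark_of('side','tall_carton_mid')[:1]: print(m['confidence'],np.round(atz(C['side'],m['location'],.205)[:2],3))
E
```

```text
t 42.8 pos [0.558  0.0814 0.2127] rot [179.65   0.19 164.69] q [ 8.2  6.2  9.4 92.8  0.2 23.5] tilt 0.4 az 46.7 op 0.052
(0.54, -0.08, 0.205, 130) -> [-0.0253, -0.1604, 0.0077, 0.6055] dist 0.163
(0.5242, -0.2295, 0.205, 92.4) -> [-0.1044, -0.1082, -0.0, 0.6562] dist 0.15
(0.5242, -0.2295, 0.14, 92.4) -> [0.0, -0.0, 0.065, -0.0] dist 0.065
0.97 [0.556 0.086]
```

Emit:
arm_command([
  [-0.005,-0.03,0.002,0.12],
  [-0.01,-0.06,0.004,0.24],
  [-0.015,-0.095,0.006,0.36],
  [-0.02,-0.13,0.0077,0.48],
  [-0.0253,-0.1604,0.0077,0.6055],
])

```text
time: 43.4
ee_pos: [0.5395, -0.0814, 0.2005]
tcp_rot: [179.7, -0.1, 129.7]
wrist_force: [0.6, 0.9, 0.7]
opening: 0.0522
grasp_force: 26.7
```

Emit:
arm_command([
  [-0.021,-0.022,0,0.13],
  [-0.042,-0.043,0,0.26],
  [-0.063,-0.065,0,0.39],
  [-0.084,-0.087,0,0.53],
  [-0.1044,-0.1082,0,0.6562],
])

```text
time: 43.9
ee_pos: [0.5239, -0.2307, 0.1999]
tcp_rot: [179.8, -0.3, 92.1]
wrist_force: [0.9, -0.1, -1.4]
opening: 0.0518
grasp_force: 26.7
```

Emit:
arm_command([
  [0,0,0,0],
  [0,0,0,0],
  [0,0,0.01,0],
  [0,0,0.022,0],
  [0,0,0.03,0],
])

```text
time: 44.4
ee_pos: [0.5243, -0.2283, 0.1682]
tcp_rot: [179.9, -0.3, 92.5]
wrist_force: [0.2, 0.1, -1.2]
opening: 0.0523
grasp_force: 26.8
```

```bash
python3 - <<'E'
from h import *
plan([(.5242,-.2295,.137,92.4)])
C={n:cam(n) for n in("side","top")}
cv2.imwrite('pics/t2.png',np.hstack([crop(C['side'],290,140,100,100,4),crop(C['top'],360,200,100,100,4)]))
E
```

```text
t 44.4 pos [ 0.5243 -0.2283  0.1682] rot [179.9   -0.31  92.5 ] q [-23.7   7.2   5.5  88.3   0.3  63.8] tilt 0.33 az 74.4 op 0.0523
(0.5242, -0.2295, 0.137, 92.4) -> [-0.0012, -0.0001, 0.0312, 0.0018] dist 0.031
```

View pics/t2.png

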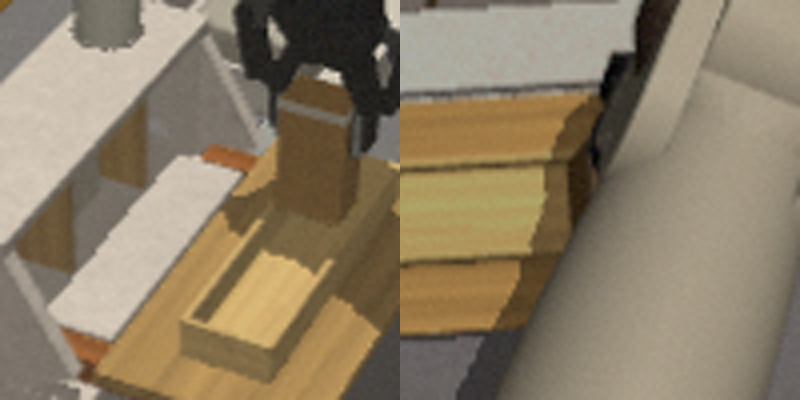

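The carton hangs over the right half of the crate, aligned, so I lower it.

Emit:
arm_command([
  [0,0,0.008,0],
  [0,0,0.016,0],
  [0,0,0.022,0],
  [0,0,0.027,0],
  [0,0,0.03,0],
])

```text
time: 45.0
ee_pos: [0.5245, -0.2291, 0.1393]
tcp_rot: [179.8, -0.3, 92.4]
wrist_force: [-0.3, -0.0, -1.1]
opening: 0.0521
grasp_force: 26.8
```

Emit:
arm_command([
  [0,0,0.001,0],
  [0,0,0.002,0],
  [0,0,0.003,0],
  [0,0,0.004,0],
  [0,0,0.004,0],
])

```text
time: 45.5
ee_pos: [0.5246, -0.2291, 0.1359]
tcp_rot: [179.8, -0.3, 92.4]
wrist_force: [0.1, 0.3, -1.3]
opening: 0.0521
grasp_force: 26.8
```

Emit:
arm_command([
  [0,0,0.0007,0],
  [0,0,0.0014,0],
  [0,0,0.002,0],
  [0,0,0.0025,0],
  [0,0,0.003,0],
])

```text
time: 46.0
ee_pos: [0.5247, -0.2292, 0.1347]
tcp_rot: [179.7, -0.2, 92.4]
wrist_force: [-4.0, 1.6, 13.8]
opening: 0.0518
grasp_force: 28.3
```

Emit:
arm_command([
  [0,0,0,0],
  [0,0,0,0],
  [0,0,0,0],
  [0,0,-0.01,0],
  [0,0,-0.03,0],
], hand=0.07)

```text
time: 46.5
ee_pos: [0.5238, -0.229, 0.1623]
tcp_rot: [180.0, -0.3, 92.4]
wrist_force: [0.4, -0.0, 0.6]
opening: 0.0704
grasp_force: 0.0
```

Emit:
arm_command([
  [0,0,-0.03,0],
  [0,0,-0.06,0],
  [0,0,-0.08,0],
  [0,0,-0.08,0],
  [0,0,-0.08,0],
])

```text
time: 47.0
ee_pos: [0.5245, -0.2297, 0.2433]
tcp_rot: [179.8, -0.3, 92.4]
wrist_force: [-0.7, 0.3, -0.0]
opening: 0.0698
grasp_force: 0.0
```

```bash
python3 - <<'E'
from h import *
plan([(.57,-.07,.225,135),(.62,.04,.20,175),(.646,.077,.15,189.9),(.646,.077,.042,189.9)])
E
```

```text
t 47.0 pos [ 0.5245 -0.2297  0.2433] rot [179.78  -0.25  92.4 ] q [-23.8   8.4  15.1  96.7   0.3  63.8] tilt 0.33 az 51.4 op 0.0698
(0.57, -0.07, 0.225, 135) -> [0.1577, 0.0521, 0.0183, -0.7435] dist 0.167
(0.62, 0.04, 0.2, 175) -> [0.0424, 0.1131, 0.025, -0.6981] dist 0.123
(0.646, 0.077, 0.15, 189.9) -> [-0.0227, 0.0391, 0.05, -0.2601] dist 0.067
(0.646, 0.077, 0.042, 189.9) -> [-0.0, -0.0, 0.108, -0.0] dist 0.108
```

Emit:
arm_command([
  [0.031,0.01,0.004,-0.148],
  [0.063,0.021,0.008,-0.296],
  [0.095,0.031,0.012,-0.445],
  [0.126,0.042,0.015,-0.594],
  [0.1577,0.0521,0.0183,-0.7435],
])

```text
time: 47.5
ee_pos: [0.5695, -0.0685, 0.2241]
tcp_rot: [179.8, -0.2, 135.3]
wrist_force: [0.6, -0.6, -0.2]
opening: 0.0703
grasp_force: 0.0
```

Emit:
arm_command([
  [0.0085,0.0226,0.005,-0.14],
  [0.017,0.0452,0.01,-0.28],
  [0.0255,0.068,0.015,-0.42],
  [0.034,0.09,0.02,-0.56],
  [0.0424,0.1131,0.025,-0.6981],
])

```text
time: 48.0
ee_pos: [0.6196, 0.0412, 0.1997]
tcp_rot: [179.7, 0.0, 175.3]
wrist_force: [0.3, -0.0, 0.5]
opening: 0.07
grasp_force: 0.0
```

Emit:
arm_command([
  [-0.006,0.01,0.01,-0.065],
  [-0.012,0.02,0.02,-0.13],
  [-0.018,0.03,0.03,-0.195],
  [-0.0227,0.0391,0.04,-0.26],
  [-0.0227,0.0391,0.05,-0.2601],
])

```text
time: 48.5
ee_pos: [0.6458, 0.0783, 0.1493]
tcp_rot: [179.7, 0.1, -170.0]
wrist_force: [-0.0, 0.3, 0.5]
opening: 0.0701
grasp_force: 0.0
```

```bash
python3 - <<'E'
from h import *
C={n:cam(n) for n in("side","top")}
for t,h in [(k,v[2]) for k,v in GOODS.items()]:
    for n in C:
        for m in bot.mark_of(n,t+'_mid')[:1]: print(t,n,round(m['confidence'],2),np.round(atz(C[n],m['location'],h/2+(.085 if 'tall' in t else 0))[:2],3))
plan([(.646,.077,.042,189.9)])
cv2.imwrite('pics/t3.png',np.hstack([crop(C['side'],230,150,160,160,3)[:,:400],crop(C['top'],200,180,133,160,3)]))
E
```

```text
big_tin side 0.92 [0.652 0.202]
big_tin top 0.89 [0.644 0.2  ]
tall_carton side 0.86 [ 0.516 -0.22 ]
tall_carton top 0.64 [ 0.527 -0.232]
low_carton side 0.86 [0.565 0.229]
low_carton top 0.68 [0.574 0.229]
slim_carton side 0.64 [0.535 0.229]
t 49.0 pos [0.6461 0.0773 0.1521] rot [ 179.76    0.26 -170.13] q [ 6.7 17.9 16.3 88.2  0.3 -3.2] tilt 0.35 az 52.2 op 0.0701
(0.646, 0.077, 0.042, 189.9) -> [0.0002, -0.0002, 0.1101, -0.0005] dist 0.11
```

View pics/t3.png

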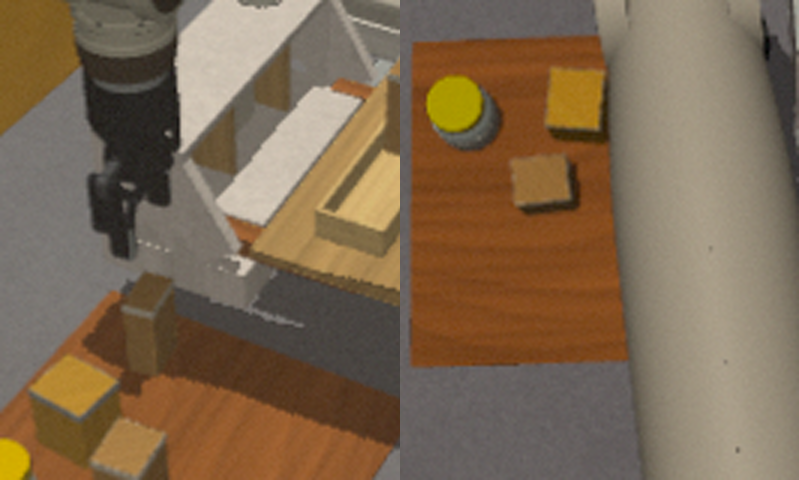

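The slim carton is under the fingers at (150,310) in the left half, so I grip it.

Emit:
arm_command([
  [0,0,0.025,0],
  [0,0,0.05,0],
  [0,0,0.075,0],
  [0,0,0.095,0],
  [0,0,0.11,0],
])

```text
time: 49.5
ee_pos: [0.6459, 0.0779, 0.0402]
tcp_rot: [179.8, 0.2, -170.1]
wrist_force: [0.4, -0.3, 0.2]
opening: 0.0698
grasp_force: 0.0
```

Emit:
arm_command([
  [0,0,0,0],
  [0,0,0,0],
  [0,0,0,0],
  [0,0,0,0],
  [0,0,0,0],
], hand=0.036)

```text
time: 50.0
ee_pos: [0.6467, 0.0781, 0.0423]
tcp_rot: [179.8, 0.3, -170.1]
wrist_force: [1.6, 0.2, -1.3]
opening: 0.0479
grasp_force: 29.8
```

Emit:
arm_command([
  [0,0,-0.01,0],
  [0,0,-0.03,0],
  [0,0,-0.07,0],
  [0,0,-0.12,0],
  [0,0,-0.165,0],
])

```text
time: 50.5
ee_pos: [0.6455, 0.0772, 0.2097]
tcp_rot: [179.8, 0.3, -170.1]
wrist_force: [0.7, 0.2, -1.1]
opening: 0.0479
grasp_force: 29.8
```

```bash
python3 - <<'E'
from h import *
plan([(.58,.01,.23,155),(.54,-.14,.23,115),(.5261,-.2754,.23,92.4),(.5261,-.2754,.17,92.4)])
c=cam('side')
for m in bot.mark_of('side','slim_carton_mid')[:1]: print(m['confidence'],np.round(atz(c,m['location'],.207)[:2],3))
E
```

```text
t 50.5 pos [0.6455 0.0772 0.2097] rot [ 179.76    0.28 -170.09] q [ 6.7 18.7 23.6 94.7  0.3 -3.2] tilt 0.37 az 50.4 op 0.0479
(0.58, 0.01, 0.23, 155) -> [0.0761, -0.0549, -0.0203, 0.6093] dist 0.096
(0.54, -0.14, 0.23, 115) -> [-0.0271, -0.1529, -0.0, 0.6981] dist 0.155
(0.5261, -0.2754, 0.23, 92.4) -> [-0.1168, -0.0698, -0.0, 0.3944] dist 0.136
(0.5261, -0.2754, 0.17, 92.4) -> [0.0, -0.0, 0.06, -0.0] dist 0.06
0.75 [0.646 0.079]
```

Emit:
arm_command([
  [0.015,-0.011,-0.008,0.12],
  [0.03,-0.022,-0.016,0.24],
  [0.045,-0.033,-0.024,0.36],
  [0.06,-0.044,-0.032,0.48],
  [0.0761,-0.0549,-0.0403,0.6093],
])

```text
time: 51.1
ee_pos: [0.5796, 0.0094, 0.2472]
tcp_rot: [179.7, 0.1, 154.7]
wrist_force: [0.3, 0.4, -0.4]
opening: 0.0478
grasp_force: 29.7
```

Emit:
arm_command([
  [-0.005,-0.03,0,0.14],
  [-0.011,-0.06,0,0.28],
  [-0.016,-0.09,0,0.42],
  [-0.022,-0.122,0,0.56],
  [-0.0271,-0.1529,0,0.6981],
])

```text
time: 51.6
ee_pos: [0.5396, -0.1413, 0.2462]
tcp_rot: [179.7, -0.2, 114.7]
wrist_force: [0.5, 0.0, -1.1]
opening: 0.0478
grasp_force: 29.7
```

Emit:
arm_command([
  [-0.025,-0.015,0,0.08],
  [-0.05,-0.03,0,0.16],
  [-0.075,-0.045,0,0.24],
  [-0.1,-0.06,0,0.32],
  [-0.1168,-0.0698,0,0.3944],
])

```text
time: 52.1
ee_pos: [0.5257, -0.2773, 0.2453]
tcp_rot: [179.8, -0.2, 92.2]
wrist_force: [-0.5, -0.8, -1.2]
opening: 0.0479
grasp_force: 29.7
```

Emit:
arm_command([
  [0,0,0,0],
  [0,0,0.02,0],
  [0,0,0.045,0],
  [0,0,0.07,0],
  [0,0,0.09,0],
])

```text
time: 52.6
ee_pos: [0.5264, -0.274, 0.1538]
tcp_rot: [179.8, -0.3, 92.5]
wrist_force: [-0.9, -0.5, -1.4]
opening: 0.0484
grasp_force: 29.8
```

```bash
python3 - <<'E'
from h import *
plan([(.5261,-.2754,.128,92.4)])
E
```

```text
t 52.6 pos [ 0.5264 -0.274   0.1538] rot [179.84  -0.3   92.53] q [-27.7  10.1   7.1  87.1   0.3  59.8] tilt 0.34 az 64.3 op 0.0484
(0.5261, -0.2754, 0.128, 92.4) -> [-0.0013, -0.0003, 0.0258, 0.0022] dist 0.026
```

Emit:
arm_command([
  [0,0,0.007,0],
  [0,0,0.014,0],
  [0,0,0.02,0],
  [0,0,0.024,0],
  [0,0,0.026,0],
])

```text
time: 53.1
ee_pos: [0.5267, -0.275, 0.1289]
tcp_rot: [179.8, -0.3, 92.4]
wrist_force: [-0.1, -0.2, -0.1]
opening: 0.0475
grasp_force: 29.8
```

Emit:
arm_command([
  [0,0,0.0007,0],
  [0,0,0.0014,0],
  [0,0,0.002,0],
  [0,0,0.0025,0],
  [0,0,0.003,0],
])

```text
time: 53.6
ee_pos: [0.5267, -0.275, 0.1263]
tcp_rot: [179.8, -0.3, 92.4]
wrist_force: [-1.5, 0.7, 6.0]
opening: 0.0477
grasp_force: 30.5
```

Emit:
arm_command([
  [0,0,0,0],
  [0,0,0,0],
  [0,0,0,0],
  [0,0,-0.01,0],
  [0,0,-0.03,0],
], hand=0.068)

```text
time: 54.1
ee_pos: [0.5259, -0.2748, 0.1551]
tcp_rot: [180.0, -0.3, 92.4]
wrist_force: [-0.4, -0.3, 1.1]
opening: 0.0678
grasp_force: 0.0
```

Emit:
arm_command([
  [0,0,-0.03,0],
  [0,0,-0.06,0],
  [0,0,-0.09,0],
  [0,0,-0.095,0],
  [0,0,-0.095,0],
])

```text
time: 54.6
ee_pos: [0.5267, -0.2758, 0.2523]
tcp_rot: [179.7, -0.2, 92.4]
wrist_force: [0.2, 0.4, -0.3]
opening: 0.0678
grasp_force: 0.0
```

```bash
python3 - <<'E'
from h import *
C={n:cam(n) for n in("side","top")}
for t,h in [(k,v[2]) for k,v in GOODS.items()]:
    for n in C:
        for m in bot.mark_of(n,t+'_mid')[:1]: print(t,n,round(m['confidence'],2),np.round(atz(C[n],m['location'],h/2+(.085 if t[0]=='t' or t[0]=='s' else 0))[:2],3))
cv2.imwrite('pics/t4.png',np.hstack([crop(C['side'],290,120,110,130,4)[:,:400],crop(C['top'],205,190,80,104,5)]))
plan([(.53,-.13,.22,115),(.54,.05,.20,152),(.57,.226,.17,184),(.57,.226,.034,184)])
E
```

```text
big_tin side 0.73 [0.572 0.233]
big_tin top 0.91 [0.644 0.192]
tall_carton side 0.57 [ 0.52  -0.208]
tall_carton top 0.67 [ 0.529 -0.228]
low_carton side 0.68 [0.573 0.237]
low_carton top 0.88 [0.567 0.23 ]
slim_carton side 0.66 [ 0.416 -0.125]
slim_carton top 0.66 [ 0.536 -0.272]
t 55.1 pos [ 0.5261 -0.2755  0.2504] rot [179.85  -0.28  92.4 ] q [-27.8  11.7  19.8  98.1   0.3  59.8] tilt 0.32 az 64.1 op 0.0682
(0.53, -0.13, 0.22, 115) -> [0.1452, 0.01, 0.0304, -0.3944] dist 0.149
(0.54, 0.05, 0.2, 152) -> [0.1589, 0.0851, 0.02, -0.6458] dist 0.181
(0.57, 0.226, 0.17, 184) -> [0.0561, 0.1695, 0.03, -0.5585] dist 0.181
(0.57, 0.226, 0.034, 184) -> [0.0, -0.0, 0.136, -0.0] dist 0.136
```

View pics/t4.png

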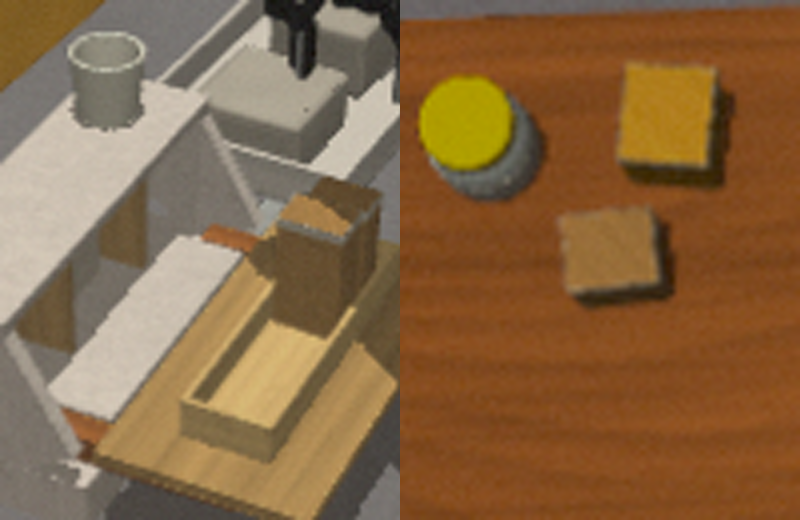

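The tall and slim cartons stand upright in the crate. In the right half, the low carton's corners are at about (560,215), (652,207), (661,283) and (570,292). That makes 15 pictures viewed, one over the allowance of 14, so I use only numbers from here.

```bash
python3 - <<'E'
from h import *
c=cam('top'); o=np.array([205,190])
T=dict(tin=[.07,(226,62),(317,67),(310,166),(219,161)],low=[.066,(160,215),(252,207),(261,283),(170,292)])
for t,v in T.items():
    P=np.array([atz(c,np.add(m,.5)/5-.5+o,v[0])[:2] for m in v[1:]])
    e=P[0]-P[1]+P[3]-P[2]
    print(t,np.round(P.mean(0),4),np.degrees(np.arctan2(e[1],e[0])),np.round([np.linalg.norm(e)/2,np.linalg.norm(P[0]+P[1]-P[2]-P[3])/2],3))
E
```

```text
tin [0.6478 0.193 ] 85.60000095669744 [0.053 0.059]
low [0.5699 0.2261] 94.29802342276805 [0.053 0.045]
```

Emit:
arm_command([
  [0.029,0.002,0.006,-0.08],
  [0.058,0.004,0.012,-0.16],
  [0.087,0.006,0.018,-0.24],
  [0.116,0.008,0.024,-0.32],
  [0.1452,0.01,0.0304,-0.3944],
])

```text
time: 55.65
ee_pos: [0.5301, -0.1288, 0.2209]
tcp_rot: [179.7, -0.2, 115.2]
wrist_force: [-0.1, -0.4, 0.1]
opening: 0.0679
grasp_force: 0.0
```

Emit:
arm_command([
  [0.032,0.017,0.004,-0.13],
  [0.064,0.034,0.008,-0.26],
  [0.096,0.051,0.012,-0.39],
  [0.128,0.068,0.016,-0.52],
  [0.1589,0.0851,0.02,-0.6458],
])

```text
time: 56.15
ee_pos: [0.5401, 0.0517, 0.202]
tcp_rot: [179.7, 0.0, 152.3]
wrist_force: [0.6, 0.2, -0.5]
opening: 0.0683
grasp_force: 0.0
```

Emit:
arm_command([
  [0.011,0.034,0.006,-0.11],
  [0.022,0.068,0.012,-0.22],
  [0.034,0.102,0.018,-0.33],
  [0.045,0.136,0.024,-0.45],
  [0.0561,0.1695,0.03,-0.5585],
])

```text
time: 56.65
ee_pos: [0.5704, 0.2279, 0.1727]
tcp_rot: [179.7, 0.2, -175.7]
wrist_force: [0.4, -0.2, 0.3]
opening: 0.0681
grasp_force: 0.0
```

Emit:
arm_command([
  [0,0,0,0],
  [0,0,0,0],
  [0,0,0.02,0],
  [0,0,0.045,0],
  [0,0,0.07,0],
])

```text
time: 57.15
ee_pos: [0.5709, 0.2254, 0.103]
tcp_rot: [179.7, 0.3, -176.2]
wrist_force: [-0.7, -0.3, -0.0]
opening: 0.0674
grasp_force: 0.0
```

```bash
python3 - <<'E'
from h import *
C={n:cam(n) for n in("side","top")}
for t,h in [(k,v[2]) for k,v in GOODS.items()][:3:2]:
    for n in C:
        for m in bot.mark_of(n,t+'_mid')[:1]: print(t,n,round(m['confidence'],2),np.round(atz(C[n],m['location'],h/2)[:2],3))
plan([(.570,.2265,.035,184.3)])
E
```

```text
big_tin side 0.73 [0.641 0.2  ]
big_tin top 0.54 [0.647 0.194]
low_carton side 0.6 [0.571 0.226]
t 57.45 pos [0.5714 0.2264 0.105 ] rot [ 179.7     0.32 -176.06] q [21.5 12.8  4.9 81.7  0.2 17.6] tilt 0.44 az 47.2 op 0.068
(0.57, 0.2265, 0.035, 184.3) -> [0.0013, 0.0002, 0.07, -0.0063] dist 0.07
```

Emit:
arm_command([
  [0.001,0,0.02,0],
  [0.001,0,0.04,0],
  [0.001,0,0.055,0],
  [0.001,0,0.065,0],
  [0.001,0,0.07,0],
])

```text
time: 57.95
ee_pos: [0.5698, 0.2269, 0.0326]
tcp_rot: [179.7, 0.2, -176.0]
wrist_force: [1.0, -0.3, -0.0]
opening: 0.0682
grasp_force: 0.0
```

Emit:
arm_command([
  [0,0,0,0],
  [0,0,0,0],
  [0,0,0,0],
  [0,0,0,0],
  [0,0,0,0],
], hand=0.04)

```text
time: 58.45
ee_pos: [0.57, 0.227, 0.0333]
tcp_rot: [179.7, 0.2, -176.0]
wrist_force: [0.5, -0.1, 0.2]
opening: 0.0522
grasp_force: 26.9
```

Emit:
arm_command([
  [0,0,-0.01,0],
  [0,0,-0.03,0],
  [0,0,-0.07,0],
  [0,0,-0.12,0],
  [0,0,-0.165,0],
])

```text
time: 58.95
ee_pos: [0.569, 0.226, 0.2009]
tcp_rot: [179.7, 0.2, -176.0]
wrist_force: [2.0, 0.5, -0.4]
opening: 0.0515
grasp_force: 26.7
```

```bash
python3 - <<'E'
from h import *
plan([(.54,.07,.21,150),(.522,-.09,.21,112),(.522,-.1775,.21,92.4),(.522,-.1775,.14,92.4)])
c=cam('side')
for m in bot.mark_of('side','low_carton_mid')[:1]: print(m['confidence'],np.round(atz(c,m['location'],.2)[:2],3))
E
```

```text
t 58.95 pos [0.569  0.226  0.2009] rot [ 179.72    0.24 -176.  ] q [21.6 12.8 15.6 92.4  0.2 17.6] tilt 0.37 az 53.5 op 0.0515
(0.54, 0.07, 0.21, 150) -> [0.0398, -0.1536, -0.0091, 0.5934] dist 0.159
(0.522, -0.09, 0.21, 112) -> [-0.0644, -0.1476, -0.0, 0.6632] dist 0.161
(0.522, -0.1775, 0.21, 92.4) -> [-0.0811, -0.0328, -0.0, 0.3421] dist 0.087
(0.522, -0.1775, 0.14, 92.4) -> [0.0, -0.0, 0.07, -0.0] dist 0.07
0.85 [0.569 0.225]
```

Emit:
arm_command([
  [0.008,-0.03,-0.003,0.118],
  [0.016,-0.061,-0.006,0.236],
  [0.024,-0.092,-0.01,0.355],
  [0.032,-0.123,-0.013,0.474],
  [0.0398,-0.1536,-0.015,0.5934],
])

```text
time: 59.55
ee_pos: [0.5398, 0.0689, 0.2128]
tcp_rot: [179.7, 0.0, 149.7]
wrist_force: [-0.1, 0.4, 0.1]
opening: 0.0521
grasp_force: 26.8
```

Emit:
arm_command([
  [-0.013,-0.03,0,0.13],
  [-0.026,-0.059,0,0.26],
  [-0.039,-0.088,0,0.39],
  [-0.052,-0.118,0,0.53],
  [-0.0644,-0.1476,0,0.6632],
])

```text
time: 60.05
ee_pos: [0.5219, -0.0912, 0.2118]
tcp_rot: [179.7, -0.2, 111.7]
wrist_force: [0.6, -0.4, -1.4]
opening: 0.0517
grasp_force: 26.8
```

Emit:
arm_command([
  [-0.01,-0.004,0,0.1],
  [-0.025,-0.01,0,0.2],
  [-0.045,-0.018,0,0.3],
  [-0.065,-0.026,0,0.3421],
  [-0.0811,-0.0328,0,0.3421],
])

```text
time: 60.55
ee_pos: [0.522, -0.1785, 0.2113]
tcp_rot: [179.8, -0.3, 92.3]
wrist_force: [0.2, -0.8, -0.9]
opening: 0.052
grasp_force: 26.8
```

Emit:
arm_command([
  [0,0,0,0],
  [0,0,0,0],
  [0,0,0.015,0],
  [0,0,0.035,0],
  [0,0,0.055,0],
])

```text
time: 61.05
ee_pos: [0.5226, -0.1763, 0.1557]
tcp_rot: [179.8, -0.3, 92.5]
wrist_force: [-1.3, 0.4, -1.4]
opening: 0.0517
grasp_force: 26.7
```

```bash
python3 - <<'E'
from h import *
plan([(.522,-.1775,.12,92.4)])
E
```

```text
t 61.05 pos [ 0.5226 -0.1763  0.1557] rot [179.77  -0.26  92.46] q [-18.8   4.2   0.9  86.6   0.3  68.7] tilt 0.35 az 51.3 op 0.0517
(0.522, -0.1775, 0.12, 92.4) -> [-0.0012, -0.0006, 0.0357, 0.001] dist 0.036
```

Emit:
arm_command([
  [0,0,0.01,0],
  [0,0,0.02,0],
  [0,0,0.028,0],
  [0,0,0.033,0],
  [0,0,0.036,0],
])

```text
time: 61.55
ee_pos: [0.5226, -0.177, 0.1197]
tcp_rot: [179.8, -0.3, 92.4]
wrist_force: [-0.2, -0.7, -0.5]
opening: 0.0517
grasp_force: 26.7
```

Emit:
arm_command([
  [0,0,0.0007,0],
  [0,0,0.0014,0],
  [0,0,0.002,0],
  [0,0,0.0025,0],
  [0,0,0.003,0],
])

```text
time: 62.05
ee_pos: [0.5227, -0.177, 0.1181]
tcp_rot: [179.7, -0.3, 92.4]
wrist_force: [-3.2, 2.6, 10.4]
opening: 0.0514
grasp_force: 27.7
```

Emit:
arm_command([
  [0,0,0,0],
  [0,0,0,0],
  [0,0,0,0],
  [0,0,-0.01,0],
  [0,0,-0.03,0],
], hand=0.07)

```text
time: 62.55
ee_pos: [0.5217, -0.1769, 0.1462]
tcp_rot: [180.0, -0.3, 92.4]
wrist_force: [-0.4, 0.1, -0.0]
opening: 0.0698
grasp_force: 0.0
```

Emit:
arm_command([
  [0,0,-0.03,0],
  [0,0,-0.06,0],
  [0,0,-0.09,0],
  [0,0,-0.095,0],
  [0,0,-0.095,0],
])

```text
time: 63.05
ee_pos: [0.5226, -0.1778, 0.2433]
tcp_rot: [179.7, -0.2, 92.4]
wrist_force: [0.0, 0.0, -0.4]
opening: 0.0698
grasp_force: 0.0
```

```bash
python3 - <<'E'
from h import *
plan([(.55,-.04,.22,128),(.60,.10,.19,160),(.646,.194,.16,175.5),(.646,.194,.09,175.5)])
C={n:cam(n) for n in("side","top")}
for t,h in [(k,v[2]) for k,v in GOODS.items()][:3:2]:
    for n in C:
        for m in bot.mark_of(n,t+'_mid')[:1]: print(t,n,round(m['confidence'],2),np.round(atz(C[n],m['location'],h/2+(.085 if t[0]=='l' else 0))[:2],3))
E
```

```text
t 63.05 pos [ 0.5226 -0.1778  0.2433] rot [179.7   -0.22  92.4 ] q [-19.    5.3  11.8  96.3   0.3  68.7] tilt 0.37 az 38.6 op 0.0698
(0.55, -0.04, 0.22, 128) -> [0.1365, 0.0331, 0.0233, -0.6214] dist 0.142
(0.6, 0.1, 0.19, 160) -> [0.0795, 0.1256, 0.03, -0.5585] dist 0.152
(0.646, 0.194, 0.16, 175.5) -> [-0.0111, 0.1041, 0.03, -0.2705] dist 0.109
(0.646, 0.194, 0.09, 175.5) -> [0.0, -0.0, 0.07, -0.0] dist 0.07
big_tin side 0.89 [0.648 0.201]
big_tin top 0.69 [0.642 0.188]
low_carton side 0.46 [ 0.774 -0.099]
low_carton top 0.53 [ 0.524 -0.18 ]
```

Emit:
arm_command([
  [0.027,0.0066,0.005,-0.124],
  [0.055,0.013,0.009,-0.248],
  [0.082,0.02,0.014,-0.373],
  [0.109,0.026,0.019,-0.497],
  [0.1365,0.0331,0.0233,-0.6214],
])

```text
time: 63.85
ee_pos: [0.5494, -0.0387, 0.2185]
tcp_rot: [179.7, -0.1, 128.3]
wrist_force: [0.0, 0.3, 0.8]
opening: 0.0701
grasp_force: 0.0
```

Emit:
arm_command([
  [0.016,0.025,0.006,-0.112],
  [0.032,0.05,0.012,-0.223],
  [0.048,0.075,0.018,-0.335],
  [0.064,0.1,0.024,-0.447],
  [0.0795,0.1256,0.03,-0.5585],
])

```text
time: 64.35
ee_pos: [0.5996, 0.1016, 0.1893]
tcp_rot: [179.7, 0.0, 160.3]
wrist_force: [1.0, 0.1, -0.1]
opening: 0.07
grasp_force: 0.0
```

Emit:
arm_command([
  [-0.002,0.025,0.006,-0.08],
  [-0.005,0.05,0.012,-0.16],
  [-0.008,0.08,0.02,-0.24],
  [-0.0111,0.1041,0.03,-0.2705],
  [-0.0111,0.1041,0.03,-0.2705],
])

```text
time: 64.85
ee_pos: [0.6456, 0.1968, 0.1575]
tcp_rot: [179.8, -0.1, 175.7]
wrist_force: [0.0, -0.6, -1.2]
opening: 0.07
grasp_force: 0.0
```

Emit:
arm_command([
  [0,0,0,0],
  [0,0,0.02,0],
  [0,0,0.04,0],
  [0,0,0.055,0],
  [0,0,0.064,0],
])

```text
time: 65.35
ee_pos: [0.6454, 0.1939, 0.0957]
tcp_rot: [179.7, 0.1, 175.4]
wrist_force: [0.5, 0.7, -0.3]
opening: 0.0702
grasp_force: 0.0
```

```bash
python3 - <<'E'
from h import *
plan([(.646,.194,.035,175.5)])
c=cam('side')
for m in bot.mark_of('side','big_tin_mid')[:1]: print(m['confidence'],np.round(atz(c,m['location'],.035)[:2],3))
E
```

```text
t 65.35 pos [0.6454 0.1939 0.0957] rot [1.7974e+02 9.0000e-02 1.7544e+02] q [16.6 21.4 14.5 83.   0.2 21.2] tilt 0.28 az 66.9 op 0.0702
(0.646, 0.194, 0.035, 175.5) -> [-0.0006, 0.0001, 0.0607, -0.0011] dist 0.061
0.84 [0.652 0.202]
```

Emit:
arm_command([
  [0,0,0.02,0],
  [0,0,0.035,0],
  [0,0,0.048,0],
  [0,0,0.056,0],
  [0,0,0.06,0],
])

```text
time: 65.95
ee_pos: [0.6458, 0.1951, 0.0358]
tcp_rot: [179.7, 0.1, 175.5]
wrist_force: [0.1, 0.0, -0.4]
opening: 0.0702
grasp_force: 0.0
```

Emit:
arm_command([
  [0,0,0,0],
  [0,0,0,0],
  [0,0,0,0],
  [0,0,0,0],
  [0,0,0,0],
], hand=0.04)

```text
time: 66.45
ee_pos: [0.6463, 0.1952, 0.0369]
tcp_rot: [179.7, 0.2, 175.5]
wrist_force: [-0.6, -0.0, -0.4]
opening: 0.0518
grasp_force: 26.8
```

Emit:
arm_command([
  [0,0,-0.01,0],
  [0,0,-0.03,0],
  [0,0,-0.07,0],
  [0,0,-0.12,0],
  [0,0,-0.165,0],
])

```text
time: 66.95
ee_pos: [0.6453, 0.1942, 0.2047]
tcp_rot: [179.7, 0.2, 175.5]
wrist_force: [1.4, 0.5, -0.7]
opening: 0.0519
grasp_force: 26.9
```

```bash
python3 - <<'E'
from h import *
plan([(.57,.06,.21,145),(.5193,-.05,.21,108),(.5193,-.1136,.21,92.4),(.5193,-.1136,.15,92.4)])
c=cam('side')
for m in bot.mark_of('side','big_tin_mid')[:1]: print(m['confidence'],np.round(atz(c,m['location'],.2)[:2],3))
E
```

```text
t 66.95 pos [0.6453 0.1942 0.2047] rot [179.69   0.2  175.5 ] q [16.7 22.2 27.6 95.1  0.2 21.2] tilt 0.37 az 52.4 op 0.0519
(0.57, 0.06, 0.21, 145) -> [0.0646, -0.1397, -0.0053, 0.5324] dist 0.154
(0.5193, -0.05, 0.21, 108) -> [-0.0216, -0.1192, -0.0, 0.6458] dist 0.121
(0.5193, -0.1136, 0.21, 92.4) -> [-0.0605, -0.0197, -0.0, 0.2723] dist 0.064
(0.5193, -0.1136, 0.15, 92.4) -> [0.0, -0.0, 0.06, -0.0] dist 0.06
0.84 [0.649 0.2  ]
```

Emit:
arm_command([
  [0.013,-0.028,-0.001,0.106],
  [0.026,-0.056,-0.002,0.212],
  [0.039,-0.084,-0.003,0.319],
  [0.052,-0.112,-0.004,0.426],
  [0.0646,-0.1397,-0.0053,0.5324],
])

```text
time: 67.55
ee_pos: [0.5693, 0.0591, 0.2061]
tcp_rot: [179.7, -0.0, 144.8]
wrist_force: [0.2, 0.1, -1.3]
opening: 0.052
grasp_force: 26.9
```

Emit:
arm_command([
  [-0.004,-0.024,0,0.129],
  [-0.008,-0.048,0,0.258],
  [-0.013,-0.072,0,0.387],
  [-0.017,-0.095,0,0.517],
  [-0.0216,-0.1192,0,0.6458],
])

```text
time: 68.05
ee_pos: [0.5189, -0.0507, 0.2055]
tcp_rot: [179.8, -0.2, 107.7]
wrist_force: [1.1, 0.3, -2.9]
opening: 0.0518
grasp_force: 27.0
```

Emit:
arm_command([
  [-0.01,-0.003,0,0.09],
  [-0.025,-0.008,0,0.18],
  [-0.04,-0.013,0,0.26],
  [-0.052,-0.017,0,0.2723],
  [-0.0605,-0.0197,0,0.2723],
])

```text
time: 68.55
ee_pos: [0.5194, -0.1143, 0.2052]
tcp_rot: [179.8, -0.3, 92.5]
wrist_force: [-0.0, 0.2, -2.0]
opening: 0.0516
grasp_force: 27.1
```

Emit:
arm_command([
  [0,0,0,0],
  [0,0,0,0],
  [0,0,0.015,0],
  [0,0,0.035,0],
  [0,0,0.055,0],
])

```text
time: 69.05
ee_pos: [0.5199, -0.1125, 0.1497]
tcp_rot: [179.8, -0.3, 92.5]
wrist_force: [0.3, 1.0, -1.7]
opening: 0.0516
grasp_force: 27.2
```

```bash
python3 - <<'E'
from h import *
plan([(.5193,-.1136,.124,92.4)])
E
```

```text
t 69.05 pos [ 0.5199 -0.1125  0.1497] rot [179.79  -0.27  92.49] q [-12.4   1.5  -2.6  85.8   0.3  75.1] tilt 0.35 az 54.7 op 0.0516
(0.5193, -0.1136, 0.124, 92.4) -> [-0.001, -0.0007, 0.0257, 0.0016] dist 0.026
```

Emit:
arm_command([
  [0,0,0.007,0],
  [0,0,0.014,0],
  [0,0,0.02,0],
  [0,0,0.024,0],
  [0,0,0.026,0],
])

```text
time: 69.55
ee_pos: [0.5199, -0.1131, 0.1242]
tcp_rot: [179.8, -0.3, 92.4]
wrist_force: [-0.2, -0.2, -2.0]
opening: 0.0515
grasp_force: 27.0
```

Emit:
arm_command([
  [0,0,0.0007,0],
  [0,0,0.0014,0],
  [0,0,0.002,0],
  [0,0,0.0025,0],
  [0,0,0.003,0],
])

```text
time: 70.05
ee_pos: [0.5199, -0.1131, 0.1218]
tcp_rot: [179.8, -0.3, 92.4]
wrist_force: [-2.8, 1.4, 6.9]
opening: 0.0519
grasp_force: 28.2
```

Release, retreat, and check with numbers.

Emit:
arm_command([
  [0,0,0,0],
  [0,0,0,0],
  [0,0,0,0],
  [0,0,-0.01,0],
  [0,0,-0.03,0],
], hand=0.07)

```text
time: 70.55
ee_pos: [0.519, -0.1131, 0.1507]
tcp_rot: [180.0, -0.3, 92.4]
wrist_force: [0.1, -0.1, 1.0]
opening: 0.0701
grasp_force: 0.0
```

Emit:
arm_command([
  [0,0,-0.03,0],
  [0,0,-0.06,0],
  [0,0,-0.1,0],
  [0,0,-0.12,0],
  [0,0,-0.12,0],
])

```text
time: 71.05
ee_pos: [0.5203, -0.114, 0.2752]
tcp_rot: [179.5, -0.2, 92.4]
wrist_force: [-0.2, -0.4, 0.2]
opening: 0.0698
grasp_force: 0.0
```

Emit:
arm_command([
  [0.04,-0.02,0,0],
  [0.08,-0.04,0,0],
  [0.12,-0.06,0,0],
  [0.16,-0.08,0,0],
  [0.2,-0.1,0,0],
])

```text
time: 71.55
ee_pos: [0.4098, 0.0829, 0.2713]
tcp_rot: [179.8, -0.3, 92.4]
wrist_force: [1.0, 1.2, -0.0]
opening: 0.07
grasp_force: 0.0
```

```bash
python3 - <<'E'
from h import *
show();C={n:cam(n) for n in("side","top")}
L=[(k+'_mid',v[2]/2+.085) for k,v in GOODS.items()]+[('crate_mid',.096),('flap_mid',.08),('left_knob',.056),('right_knob',.056),('honey_jar',0),('jam_jar',.17),('cup',.17)]
for t,z in L:
    s=t
    for n in C:
        for m in bot.mark_of(n,t)[:1]: s+=f" {n} {m['confidence']:.2f} {np.round(atz(C[n],m['location'],z)[:2],3)}"
    print(s)
E
```

```text
t 71.55 pos [0.4098 0.0829 0.2713] rot [179.84  -0.27  92.36] q [ 11.3 -12.   -1.5 100.2   0.2  98.9] tilt 0.31 az 61.9 op 0.07
big_tin_mid side 0.82 [ 0.519 -0.106] top 0.59 [ 0.52  -0.114]
tall_carton_mid top 0.71 [ 0.526 -0.226]
low_carton_mid side 0.57 [ 0.521 -0.167] top 0.73 [ 0.515 -0.175]
slim_carton_mid side 0.41 [ 0.519 -0.278] top 0.77 [ 0.528 -0.271]
crate_mid side 0.64 [ 0.518 -0.191] top 0.74 [ 0.516 -0.179]
flap_mid side 0.57 [ 0.513 -0.183]
left_knob top 0.62 [ 0.557 -0.172]
right_knob side 0.22 [0.529 0.238] top 0.67 [0.621 0.302]
honey_jar side 0.94 [0.63  0.314] top 0.93 [0.64  0.315]
jam_jar side 0.62 [ 0.736 -0.043] top 0.68 [ 0.729 -0.045]
cup side 0.68 [ 0.733 -0.286] top 0.78 [ 0.736 -0.297]
```

```bash
python3 - <<'E'
from h import *
a={n:cv2.imread(f'pics/{n}0.png') for n in('top','side')}; b={n:cam(n)['color'] for n in a}
for n in a:
    for nm,lo,hi in(('yellow',(24,200,120),(32,255,255)),('red',(0,200,120),(4,255,255))):
        r=[]
        for im in(a[n],b[n]):
            m=cv2.inRange(cv2.cvtColor(im,cv2.COLOR_BGR2HSV),lo,hi)[:,:400]
            k,l,s,c=cv2.connectedComponentsWithStats(m); i=1+np.argmax(s[1:,4]); r.append((np.round(c[i],1).tolist(),int(s[i,4])))
        print(n,nm,r)
# cup region shift
for n,(x,y,w,h) in dict(top=(415,145,35,35),side=(300,122,32,32)).items():
    t=a[n][y:y+h,x:x+w]; s=cv2.matchTemplate(b[n][y-8:y+h+8,x-8:x+w+8],t,cv2.TM_CCOEFF_NORMED); _,v,_,p=cv2.minMaxLoc(s); print(n,'cup',v,p[0]-8,p[1]-8)
E
```

```text
top yellow [([217.6, 214.2], 270), ([217.6, 214.1], 269)]
top red [([344.6, 165.9], 253), ([344.6, 165.8], 249)]
side yellow [([228.2, 305.4], 320), ([228.1, 305.7], 335)]
side red [([275.8, 168.7], 135), ([275.8, 168.7], 134)]
top cup 0.9757885336875916 0 0
side cup 0.6608114242553711 0 0
```

```bash
python3 -c "
from workcell import bot
print(bot.job_done())"
```

```text
the job is handed in; nothing more can be done
None
```

The job is handed in, verdict not shown: both supports were pulled out to their stops, the flap was lowered level, the crate is on its middle holding all four goods found (no wide jar seen), and the bystanders I checked (honey jar, jam jar, cup) did not move; I viewed 15 pictures, one over the limit of 14.

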